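# Load the bench washer for a cold wash

## Robot

A 6-joint arm with a two-finger parallel gripper is mounted at the origin on the work surface. World frame = base frame: x ahead of the robot, y to its left, z up, the work surface at z = 0. Lengths are in m, angles in rad, forces in N, time in s.
With the tool pointing down it reaches from about 0.35 to 0.975 m from the base axis. Payload 4.9 kg.
Tool frame: the origin (TCP) lies at the very end of the fingers, on their centre line; the grasp point (between the pads) lies 19 mm behind it (ctrl.tcp_to_grasp is the z of the grasp point in the tool frame, in m); z points along the fingers, y is the line along which they close (so a half turn about z gives the same grasp; the last joint's range is limited). The gripper opens to 85 mm and grips with 20 to 120 N. Pads are 22 mm wide; open, the fingers measure 114 mm over their backs; the gripper's body (76 mm by 85 mm) begins 54 mm behind the grasp point. The pads swing forward as they close: fully open they stand 13 mm farther back than shut.
Start: joints at [1.134, 0.053, 1.613, -0, 1.476, -0.119], TCP at [0.195, 0.594, 0.231] pointing down, gripper open.
Joint ranges: [-3.01, 3.01], [-1.01, 2.22], [0.06, 2.58], [-1.02, 4.17], [0.09, 2.62], [-3.14, 3.14]. Speed limits (rad/s): [2.57, 2.57, 3.14, 3.14, 3.14, 3.14].

## Interface

Orientations are given as a rotation vector (axis times angle).
In Python, from station import ctrl, eyes, job, nets gives the robot as it stands. The module is installed in compiled form; this text tells all that it offers.
- The arm moves only by the tool jog_arm, never from a script. Its argument "commands" is one flat list of numbers, 7 for each row, row after row: the shift along the tool's x, y, z each as a share of 0.06 m, from -1 to 1, then the turn, a rotation vector about the tool's x, y, z each as a share of 0.1 rad, from -1 to 1, then the finger opening in mm, from 0 to 85.4. In form: [x, y, z, ax, ay, az, grip, x, y, z, ax, ay, az, grip, ...]. A call has 1 to 20 rows; each row shifts and turns the commanded pose from where the row before left it, along the tool's axes as they then stand; what a row does not reach is not made up. A row lasts 1/8 s, in which the tool goes at most 62.5 mm and 10.7 degrees, less where a joint would pass 70% of its speed; a pose out of reach is approached as far as the arm can. A call with a number of a shift or a turn outside -1 to 1 is refused whole. A call with a gripper value outside its range is refused whole. The fingers move at their own pace and stop on an object; "newtons" is the grip in N (left out, the last holds). Time passes only in rows, so rows that do not move let the fingers close. It gives the time, the measured TCP pose, the force, the opening and the grip force at its end, in the units of the state.
- ctrl.get_obs(): the state, without advancing time (a new reading comes with each control period).
- eyes.get_image(name): name is "scene" or "side" or "wrist"; returns a dict with "image" (400x640x3 uint8, red, green, blue), "z_map" (400x640 float32, m along the optical axis (not along the pixel's ray), 0 where there is no reading), "K" (3x3 intrinsics, pixels), "dist_coeffs" ([k1, k2, p1, p2, k3] as OpenCV has them; the pictures are not rectified), "cam_to_world" (4x4, takes a point from camera to world coordinates). Camera axes: x right, y up, looking along -z (the intrinsics and any distortion apply to the point x, -y, -z); pixel columns grow to the right and rows downward; lengths in m; the calibration is good to about 2 mm. A picture is of the moment at which its call begins.
- job.finish_job(): hands the job in; it is judged then, once.
Trained networks look in the newest picture that a camera, given by its name, has taken for a name from the list of things; names that differ only in an ending like _2 or _b are one class to them, and where a whole thing is asked for, a point or a joint stands for the part that bears it (a point fixed in the world has none). Each returns a list of dicts, best first, with "p" (0 to 1); they miss things now and then, are a little off and sometimes report something else, mostly with a low value. They report only what shows in the picture. A call takes as long as a camera call.
- nets.silhouettes(camera, name): "mask" (400x640 bool, what is visible of it) and "bbox" ([left, top, right, bottom] in pixels, round what is visible of it).
The state is a dict: "t": time; "q": joint angles; "dq": joint speeds; "effort": joint torques, N m; "tool_pos": TCP position; "tool_rot": TCP orientation; "contact_force": force on the tool from outside, world axes, zero at the start; "wrist_torque": the same for the moment, N m; "opening": finger opening in m; "grip_force": force on a finger pad.
Only numpy, scipy, OpenCV 4.12 (cv2) and the standard library are available. Lean on these libraries where they do the work, as an engineer would, in place of code of your own. Each camera call takes 0.05 s, during which the arm holds its last target. There are 200 camera calls.

## Task

Set up a cold wash: first turn the washer's heater dial so that its red pointer reads zero (the long red mark), and only then lift every canister off its hook and lower it, without dropping it, to stand upright in the washer, one to a compartment. Then put the loose lid on so that it drops fully home over the tank, and last press the green start button all the way down. Leave the bottle, the jar and the tip box where they stand.

Things in the scene. Friction and masses are not known exactly. Their poses are not given: they have to be found in the camera images.
- washer: White top-loading bench washer, fixed; origin on the bench under the tank's centre. Flat top 175 mm high. Square tank 164 x 164 mm inside, along the washer's x and y, 18 mm walls; floor and dividers: see tank. Control deck on the -x side, x -190 to -100, y -100 to 100 mm, same height, with the dial at (-145, 45) and the green button at (-145, -60) mm.
- tank (a point): Centre of the tank's inner floor, 30 mm above the bench; axes as the washer's. A cross of 4 mm dividers on x = 0 and y = 0, reaching 50 mm above this floor, makes four compartments of 80 x 80 mm centred at x = +-42, y = +-42 mm.
- tank_mouth (a point): Centre of the tank's opening, level with the washer's top, 175 mm above the bench; axes as the washer's.
- dial (a joint): Heater dial angle in rad: 0 when the red pointer is at the long red zero mark (pointer towards the washer's -x), growing as it turns clockwise seen from above; it turns freely from -2.6 to 2.6, stays where it is left and has no stop at zero.
- dial_grip (a point): On the dial's upright axis, about 211 mm above the bench, where its grip bar is held. Grey bar 52 mm long (along the red pointer line), 14 mm wide, from 24 mm below to 12 mm above this point, on a black disc 58 mm across. Its frame turns with the dial: the pointer is its -x, so at dial = 0 its axes are the washer's.
- start (a joint): Travel of the green start button: 0 when up, 0.006 m when fully down; it needs about 5 N and springs back.
- start_top (a point): Centre of the top face of the round green start button, 28 mm across, which is pressed straight down.
- stand: Fixed hook stand; origin on the bench. Rail along its y, -x face at x = 0, top 172 mm high. Four hooks point to its -x at y = 126, 42, -42, -126 mm. Each is a fork of two level prongs 86 mm long, 8 mm wide and high, 20 mm gap between, tops at 172 mm, upturned tips (x -86 to -78 mm) 14 mm higher. Foot plate 12 mm high, x -15 to 105 mm.
- can_orange: Steel canister with orange lid and tab, may be absent; origin under its base. Cylinder 48 mm across, 45 high; two wires (x-z plane) rise to a crossbar along y, 56 long, 10 wide, 91 to 99 mm above the base; on its middle an upright grip tab, 10 thick (x), 24 wide (y), up to 133 mm. Starts hanging on a hook: crossbar across both prongs, wires in the gap, base 81 mm above the bench. 0.18 kg.
- can_orange_tab (a point): Point to grip on the orange canister's tab, 121 mm above its base (12 mm below the tab's top); axes as the canister's.
- can_blue: Steel canister with blue lid and tab, may be absent; origin under its base. Cylinder 48 mm across, 45 high; two wires (x-z plane) rise to a crossbar along y, 56 long, 10 wide, 91 to 99 mm above the base; on its middle an upright grip tab, 10 thick (x), 24 wide (y), up to 133 mm. Starts hanging on a hook: crossbar across both prongs, wires in the gap, base 81 mm above the bench. 0.18 kg.
- can_blue_tab (a point): Point to grip on the blue canister's tab, 121 mm above its base (12 mm below the tab's top); axes as the canister's.
- can_green: Steel canister with green lid and tab, may be absent; origin under its base. Cylinder 48 mm across, 45 high; two wires (x-z plane) rise to a crossbar along y, 56 long, 10 wide, 91 to 99 mm above the base; on its middle an upright grip tab, 10 thick (x), 24 wide (y), up to 133 mm. Starts hanging on a hook: crossbar across both prongs, wires in the gap, base 81 mm above the bench. 0.18 kg.
- can_green_tab (a point): Point to grip on the green canister's tab, 121 mm above its base (12 mm below the tab's top); axes as the canister's.
- can_yellow: Steel canister with yellow lid and tab, may be absent; origin under its base. Cylinder 48 mm across, 45 high; two wires (x-z plane) rise to a crossbar along y, 56 long, 10 wide, 91 to 99 mm above the base; on its middle an upright grip tab, 10 thick (x), 24 wide (y), up to 133 mm. Starts hanging on a hook: crossbar across both prongs, wires in the gap, base 81 mm above the bench. 0.18 kg.
- can_yellow_tab (a point): Point to grip on the yellow canister's tab, 121 mm above its base (12 mm below the tab's top); axes as the canister's.
- lid: Loose square lid, flat on the bench at the start; origin under its centre. Black plug 156 x 156 x 6 mm (4 mm play each side in the tank) under a blue plate 190 x 190 x 6 mm; black round knob 24 mm across, from 12 to 50 mm height. Home: plate on the washer's top, plug inside the opening, underside 6 mm below the top. 0.3 kg; fits in any quarter turn.
- lid_knob (a point): Point to grip on the lid's knob, on its axis, 38 mm above the lid's underside.
- reagent_bottle: Amber bottle, 60 mm across, 160 mm high, bystander; origin under its base.
- cream_jar: White jar with red cap, 64 mm across, 70 mm high, bystander; origin under its base.
- tip_box: Orange open box, 90 x 120 x 50 mm, bystander; origin under its base.

How it is judged:
On the way, in this order (a step that is already met when the one before it is completed fails the run):
1. the heater dial's pointer is turned to zero, before anything is loaded (value of joint dial between -0.12 and 0.12 rad), for 0.3 s.
2. every canister stands upright on the tank floor (z of can_orange in the frame of tank between -0.008 and 0.012 m and x of can_orange in the frame of tank between -0.07 and 0.07 m and y of can_orange in the frame of tank between -0.07 and 0.07 m and angle between each of can_orange, can_blue, can_green, can_yellow's own z axis and vertical below 0.2 rad and linear speed of each of can_orange, can_blue, can_green, can_yellow below 0.05 m/s and z of can_blue in the frame of tank between -0.008 and 0.012 m and x of can_blue in the frame of tank between -0.07 and 0.07 m and y of can_blue in the frame of tank between -0.07 and 0.07 m and z of can_green in the frame of tank between -0.008 and 0.012 m and x of can_green in the frame of tank between -0.07 and 0.07 m and y of can_green in the frame of tank between -0.07 and 0.07 m and z of can_yellow in the frame of tank between -0.008 and 0.012 m and x of can_yellow in the frame of tank between -0.07 and 0.07 m and y of can_yellow in the frame of tank between -0.07 and 0.07 m), for 0.2 s.
3. the lid is fully home over the tank (horizontal distance between lid and tank_mouth below 0.012 m and z of lid in the frame of tank_mouth between -0.012 and -0.002 m and angle between lid's own z axis and vertical below 0.05 rad and linear speed of lid below 0.03 m/s), for 0.2 s.
4. the start button is pressed down (value of joint start above 0.0045 m), for 0.05 s.
At the end, for the whole second after the job is handed in: The dial reads zero within 0.12 rad; every canister present stands on the tank floor (within 12 mm in height, tilt under 0.2 rad) at rest; the lid is home: centred within 12 mm on the tank, its underside 2 to 12 mm below the washer's top, level within 0.05 rad, at rest (all of step 1 and all of step 2 and all of step 3); the robot touches nothing.
It fails at once if a bystander (bottle, jar, tip box) is moved by more than 30 mm (distance of any of reagent_bottle, cream_jar, tip_box from where it was at the start of the episode above 0.03 m).
It fails at once if a canister is dropped into the washer (faster than 0.8 m/s below the tank's top) ((horizontal distance between can_orange and tank below 0.11 m and height (world z) of can_orange below 0.15 m and linear speed of can_orange above 0.8 m/s) or (horizontal distance between can_blue and tank below 0.11 m and height (world z) of can_blue below 0.15 m and linear speed of can_blue above 0.8 m/s) or (horizontal distance between can_green and tank below 0.11 m and height (world z) of can_green below 0.15 m and linear speed of can_green above 0.8 m/s) or (horizontal distance between can_yellow and tank below 0.11 m and height (world z) of can_yellow below 0.15 m and linear speed of can_yellow above 0.8 m/s)).
Of can_orange, can_blue, can_green, can_yellow only 3 to 4 are there at a start; the rules pass over those that are not, and their reading is None.
At some moment in a run one of lid may be knocked a few centimetres aside while the robot is not near it.
It also fails if it takes over 210 s, if anything falls off the work surface, if the arm or the gripper's body presses on something with over 40 N, if the wrist force passes 120 N, or if a joint passes its speed limit or range.

## Working session

There is one attempt and no reset: what is moved stays moved. The work goes in short steps, Python scripts to look and compute and a tool call to move; the robot and the scene stay as the last step left them, time stands still between calls to the robot, and variables do not carry over. Pictures are saved under pics/ and viewed, at most 14 in all, crops included, and the job is handed in when it is done.

Besides the shell and the picture viewer there is one more tool, called after "Request:" by a JSON object that holds its "fn" and its "kwargs", one argument or row to a line. jog_arm: Moves the arm, as the interface text tells. Shift numbers are shares of 0.06 m and turn numbers shares of 0.1 rad, none past 1 either way. Its arguments: {"type":"object","properties":{"commands":{"type":"array","items":{"type":"number"}},"newtons":{"type":"number"}},"required":["commands"]}

```bash
mkdir -p pics; cat > h.py <<'E'
import numpy as np, cv2
from station import ctrl, eyes, job, nets
from scipy.spatial.transform import Rotation as R
def cap(name, save=None):
    d=eyes.get_image(name)
    if save: cv2.imwrite('pics/'+save, d['image'][:,:,::-1])
    return d
def cloud(d):
    z=d['z_map']; v,u=np.mgrid[0:400,0:640]
    p=cv2.undistortPoints(np.stack([u,v],-1).reshape(-1,1,2).astype(np.float64),d['K'],np.array(d['dist_coeffs'],float)).reshape(400,640,2)
    P=np.stack([p[...,0]*z,-p[...,1]*z,-z],-1)
    T=d['cam_to_world']; W=P@T[:3,:3].T+T[:3,3]
    W[z<=0]=np.nan
    return W
def obs():
    o=ctrl.get_obs(); print('t',round(o['t'],2),'pos',np.round(o['tool_pos'],4),'rot',np.round(o['tool_rot'],3),'F',np.round(o['contact_force'],1),'op',round(o['opening'],4),'g',o['grip_force'])
    return o
E
python3 - <<'E'
from h import *
o=obs(); print(R.from_rotvec(o['tool_rot']).as_matrix().round(3), ctrl.tcp_to_grasp)
for c in ['scene','side','wrist']:
    d=cap(c,c+'0.png'); W=cloud(d); np.savez('/tmp/%s0.npz'%c,W=W,img=d['image'])
    print(c,d['cam_to_world'].round(3).tolist())
    for n in ['washer','dial','start','stand','can_orange','can_blue','can_green','can_yellow','lid','reagent_bottle','cream_jar','tip_box']:
        for s in nets.silhouettes(c,n)[:2]:
            if s['p']<.3: continue
            p=W[s['mask']]; p=p[~np.isnan(p[:,0])]
            print(n,round(s['p'],2),np.array(s['bbox']).round().tolist(),len(p),np.median(p,0).round(3) if len(p) else '')
E
```

```text
t 0.0 pos [0.195  0.5931 0.23  ] rot [-4.970e-01 -3.101e+00  3.000e-03] F [-0.7 -0.4 -0.3] op 0.0855 g 0.0
[[-0.95   0.312 -0.001]
 [ 0.312  0.95  -0.002]
 [ 0.    -0.002 -1.   ]] -0.0187
scene [[0.577, -0.692, 0.434, 1.138], [0.817, 0.48, -0.32, -0.334], [0.013, 0.539, 0.842, 1.221], [0.0, 0.0, 0.0, 1.0]]
washer 0.71 [281.0, 116.0, 408.0, 243.0] 9542 [0.542 0.195 0.134]
dial 0.84 [322.0, 116.0, 342.0, 140.0] 328 [0.445 0.234 0.189]
start 0.62 [296.0, 140.0, 307.0, 150.0] 78 [0.444 0.133 0.196]
stand 0.91 [170.0, 205.0, 318.0, 351.0] 7654 [ 0.66  -0.195  0.014]
can_orange 0.97 [169.0, 263.0, 198.0, 284.0] 407 [ 0.583 -0.311  0.173]
can_orange 0.34 [234.0, 227.0, 261.0, 267.0] 366 [ 0.6   -0.146  0.172]
can_blue 0.82 [235.0, 233.0, 257.0, 263.0] 334 [ 0.6   -0.146  0.174]
can_green 0.79 [204.0, 248.0, 228.0, 274.0] 374 [ 0.593 -0.228  0.174]
can_green 0.67 [325.0, 116.0, 344.0, 140.0] 329 [0.446 0.235 0.189]
can_yellow 0.49 [301.0, 144.0, 311.0, 148.0] 68 [0.445 0.133 0.196]
can_yellow 0.39 [283.0, 116.0, 409.0, 245.0] 9559 [0.543 0.195 0.134]
lid 0.37 [365.0, 232.0, 389.0, 262.0] 572
[... 632 characters left out ...]
221.0] 3126 [ 0.654 -0.174  0.013]
can_orange 0.67 [303.0, 109.0, 312.0, 140.0] 16 [ 0.58 -0.3   0.2 ]
can_blue 0.77 [299.0, 133.0, 313.0, 176.0] 208 [ 0.598 -0.13   0.125]
can_green 0.55 [300.0, 120.0, 306.0, 140.0] 46 [ 0.592 -0.218  0.199]
lid 0.58 [334.0, 159.0, 399.0, 198.0] 2022 [ 0.395 -0.186  0.011]
lid 0.51 [298.0, 135.0, 315.0, 177.0] 208 [ 0.598 -0.129  0.126]
reagent_bottle 0.89 [250.0, 191.0, 272.0, 247.0] 941 [0.745 0.076 0.084]
cream_jar 0.61 [252.0, 246.0, 279.0, 279.0] 678 [0.742 0.191 0.054]
tip_box 0.64 [313.0, 328.0, 367.0, 395.0] 2519 [0.593 0.474 0.009]
wrist [[0.313, -0.908, -0.28, 0.124], [0.95, 0.299, 0.093, 0.616], [-0.0, -0.295, 0.956, 0.373], [0.0, 0.0, 0.0, 1.0]]
```

View pics/scene0.png

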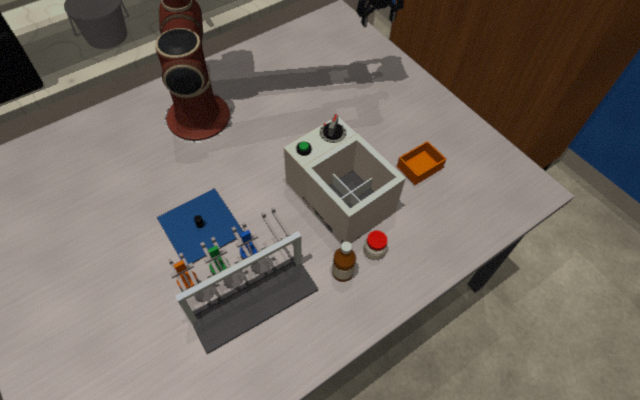

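View pics/side0.png

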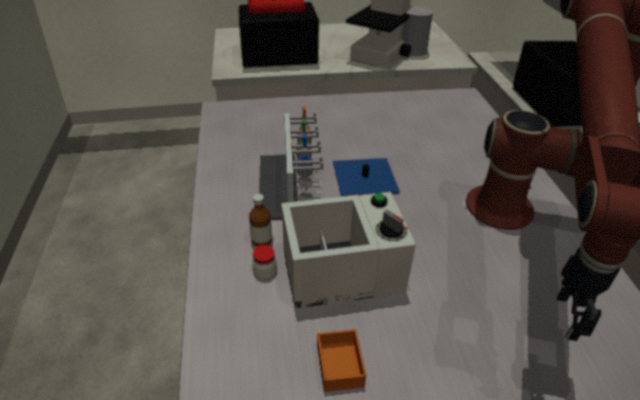

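```bash
cat > fit.py <<'E'
from h import *
def rect(P):
    (c,s,a)=cv2.minAreaRect((P[:,:2]*1000).astype(np.float32)); return np.round(c,1),np.round(s,1),round(a,2)
E
python3 - <<'E'
from fit import *
for c in ['scene','side']:
    f=np.load('/tmp/%s0.npz'%c); W=f['W']; img=f['img'].astype(int); 
    x,y,z=W[...,0],W[...,1],W[...,2]; ok=~np.isnan(x)
    m=ok&(abs(z-.175)<.006)&(x>.35)&(x<.75)&(y>0)&(y<.4)&(img.min(-1)>90)
    print(c,'top',rect(W[m]),np.median(z[m]))
    m=ok&(abs(z-.012)<.008)&(x>.25)&(x<.58)&(y>-.4)&(y<-.03)&(img[...,2]>img[...,0]+40)
    print('lid',rect(W[m]),m.sum())
    m=ok&(z>.035)&(z<.065)&(x>.3)&(x<.5)&(y>-.3)&(y<-.1); print('knob',W[m].mean(0),m.sum())
    m=ok&(abs(z-.012)<.006)&(x>.5)&(x<.9)&(y>-.5)&(y<0)&(img.max(-1)<110); print('foot',rect(W[m]),m.sum())
    m=ok&(z>.162)&(z<.178)&(x>.58)&(x<.75)&(y>-.5)&(y<0)&(img.min(-1)>110)
    if m.sum()>20: print('rail',rect(W[m]),m.sum())
    r,g,b=img[...,0],img[...,1],img[...,2]
    for n,mm in dict(orange=(r>1.6*b)&(r>1.25*g),green=(g>1.4*r)&(g>1.3*b),blue=(b>1.5*r)&(b>1.3*g)).items():
        m=ok&mm&(z>.185)&(x>.5)&(x<.75)&(y>-.5)&(y<0)
        if m.sum(): print(n,W[m].mean(0).round(4),W[m].min(0).round(3),W[m].max(0).round(3),m.sum())
    D=ok&(np.hypot(x-.445,y-.235)<.045)&(z>.18)
    red=D&(r>1.7*g)&(r>1.7*b); bar=D&(z>.205)
    print('dial n',D.sum(),'red',[(a.round(3).tolist()) for a in W[red][:25]])
    print('bar',rect(W[bar]),bar.sum(),W[bar].mean(0))
    m=ok&(g>1.5*r)&(g>1.3*b)&(x<.48)&(x>.4)&(y>.1)&(y<.17);print('btn',W[m].mean(0).round(4),m.sum())
i=cv2.imread('pics/side0.png')[150:260,340:450]; j=cv2.imread('pics/scene0.png')[90:170,280:360]
cv2.imwrite('pics/d.png',np.hstack([cv2.resize(i,(400,400),interpolation=2),cv2.resize(j,(400,400),interpolation=2)]))
E
```

```text
scene top (array([538.4, 200.9]), array([292.2, 204.5]), 2.66) 0.17508692947253923
lid (array([ 391.4, -198.1]), array([188.3, 191.4]), 89.29) 3255
knob [ 0.3941611  -0.19940199  0.04776842] 67
foot (array([ 661.4, -189.5]), array([329.6, 159.6]), 86.4) 5211
rail (array([ 613., -186.]), array([330.2,  79.6]), 86.73) 1281
orange [ 0.5815 -0.3108  0.2053] [ 0.574 -0.322  0.185] [ 0.585 -0.299  0.219] 101
green [ 0.5925 -0.2278  0.2049] [ 0.584 -0.238  0.185] [ 0.596 -0.217  0.217] 84
blue [ 0.6    -0.1446  0.206 ] [ 0.592 -0.156  0.186] [ 0.604 -0.133  0.218] 87
dial n 325 red [[0.421, 0.26, 0.225], [0.42, 0.258, 0.222], [0.424, 0.258, 0.225], [0.423, 0.256, 0.222], [0.427, 0.255, 0.226], [0.426, 0.25, 0.223], [0.428, 0.252, 0.224], [0.429, 0.254, 0.224], [0.428, 0.248, 0.223], [0.43, 0.251, 0.223], [0.43, 0.243, 0.223], [0.433, 0.244, 0.226], [0.434, 0.247, 0.224], [0.432, 0.242, 0.222], [0.433, 0.245, 0.221], [0.401, 0.234, 0.182], [0.411, 0.231, 0.189], [0.444, 0.214, 0.184], [0.458, 0.235, 0.183], [0.465, 0.237, 0.184]]
bar (array([437.1, 240.6]), array([14.2, 55.5]), 37.67) 107 [0
[... 368 characters left out ...]
8.1]), 86.31) 312
orange [ 0.579  -0.3021  0.2032] [ 0.575 -0.318  0.186] [ 0.583 -0.293  0.217] 34
green [ 0.5905 -0.2201  0.2059] [ 0.586 -0.238  0.187] [ 0.595 -0.212  0.215] 29
blue [ 0.5981 -0.1353  0.2053] [ 0.592 -0.155  0.186] [ 0.603 -0.126  0.214] 39
dial n 487 red [[0.434, 0.243, 0.221], [0.433, 0.246, 0.223], [0.431, 0.247, 0.224], [0.432, 0.251, 0.224], [0.428, 0.247, 0.221], [0.427, 0.252, 0.222], [0.426, 0.254, 0.224], [0.426, 0.257, 0.223], [0.423, 0.255, 0.221], [0.422, 0.257, 0.223], [0.422, 0.259, 0.221], [0.409, 0.249, 0.185], [0.444, 0.267, 0.187]]
bar (array([436.2, 242.7]), array([18. , 53.1]), 37.25) 197 [0.43657738 0.24494586 0.2166655 ]
btn [0.4431 0.1411 0.1924] 97
```

View pics/d.png

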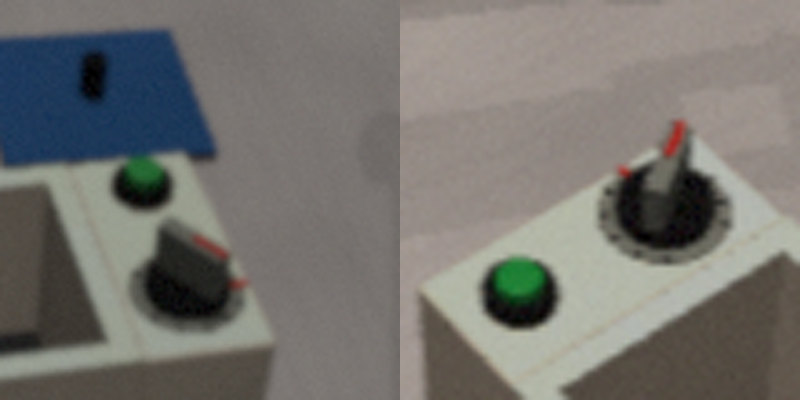

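```bash
cat > plan.py <<'E'
from h import *
def plan(pts, ydeg=None, z_first=True, lim=0.8, state=None):
    """pts: world TCP targets visited in turn; ydeg: desired heading of tool y first. prints rows"""
    o=ctrl.get_obs(); M=R.from_rotvec(o['tool_rot']).as_matrix(); p=np.array(o['tool_pos'])
    cur=np.degrees(np.arctan2(M[1,1],M[0,1])); print('cur',p.round(4),'yaw',round(cur,2),'tilt',M[:2,2].round(4),'t',round(o['t'],1))
    yaw=cur
    if ydeg is not None:
        d=(ydeg-cur+180)%360-180; a=-np.radians(d)/.1; n=max(1,int(np.ceil(abs(a)/.9))); print('turn az %.2f x %d rows'%(a/n,n)); yaw=ydeg
    y=np.radians(yaw); Y=np.array([np.cos(y),np.sin(y),0]); Z=np.array([0,0,-1.]); X=np.cross(Y,Z)
    for t in pts:
        v=(np.array(t)-p)@np.stack([X,Y,Z],1)/.06; n=max(1,int(np.ceil(np.abs(v).max()/lim))); print(t,'row',(v/n).round(2)+0.,'x',n); p=np.array(t)
E
python3 -c "
from plan import *
plan([(.195,.593,.27),(.436,.241,.27),(.436,.241,.197)],37.5)"
```

```text
cur [0.1953 0.5937 0.2313] yaw 71.79 tilt [-0.  0.] t 1.9
turn az 0.86 x 7 rows
(0.195, 0.593, 0.27) row [-0.01 -0.01 -0.64] x 1
(0.436, 0.241, 0.27) row [-0.79 -0.04  0.  ] x 9
(0.436, 0.241, 0.197) row [0.   0.   0.61] x 2
```

Request:
{"fn": "jog_arm", "kwargs": {
  "commands": [0,0,-0.64,0,0,0.86,60,0,0,0,0,0,0.86,60,0,0,0,0,0,0.86,60,0,0,0,0,0,0.86,60,0,0,0,0,0,0.86,60,0,0,0,0,0,0.86,60,0,0,0,0,0,0.86,60,-0.79,-0.04,0,0,0,0,60,-0.79,-0.04,0,0,0,0,60,-0.79,-0.04,0,0,0,0,60,-0.79,-0.04,0,0,0,0,60,-0.79,-0.04,0,0,0,0,60,-0.79,-0.04,0,0,0,0,60,-0.79,-0.04,0,0,0,0,60,-0.79,-0.04,0,0,0,0,60,-0.79,-0.04,0,0,0,0,60,0,0,0,0,0,0,60,0,0,0,0,0,0,60],
  "newtons": 30
}}

```text
t: 4.2
tool_pos: [0.4364, 0.2415, 0.2697]
tool_rot: [-1.395, -2.815, -0.0]
contact_force: [0.4, -0.2, -0.5]
opening: 0.0598
grip_force: 0.0
```

```bash
python3 -c "
from plan import *
plan([(.436,.241,.27),(.436,.241,.197)],37.5)
cap('wrist','w1.png')"
```

```text
cur [0.4364 0.2415 0.2697] yaw 37.28 tilt [-0.0002  0.0004] t 4.2
turn az -0.04 x 1 rows
(0.436, 0.241, 0.27) row [ 0.   -0.01  0.  ] x 1
(0.436, 0.241, 0.197) row [0.   0.   0.61] x 2
```

View pics/w1.png

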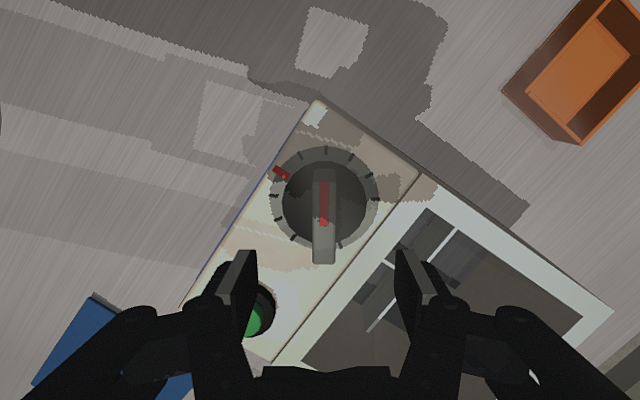

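Request:
{"fn": "jog_arm", "kwargs": {
  "commands": [0,0,0.61,0,0,0,50,0,0,0.6,0,0,0,40,0,0,0,0,0,0,10,0,0,0,0,0,0,10,0,0,0,0,0,0,10,0,0,0,0,0,0,10,0,0,0,0,0,0,10],
  "newtons": 30
}}

```text
t: 5.12
tool_pos: [0.4351, 0.2415, 0.1966]
tool_rot: [-1.392, -2.813, 0.002]
contact_force: [-6.1, -0.7, -7.9]
opening: 0.0132
grip_force: 34.6
```

```bash
python3 -c "
from plan import *
obs();plan([],92.75)"
```

```text
t 5.12 pos [0.4351 0.2415 0.1966] rot [-1.392e+00 -2.813e+00  2.000e-03] F [-6.1 -0.7 -7.9] op 0.0132 g 34.62114214897156
cur [0.4351 0.2415 0.1966] yaw 37.34 tilt [-0.0037  0.    ] t 5.1
turn az -0.88 x 11 rows
```

Request:
{"fn": "jog_arm", "kwargs": {
  "commands": [0,0,0,0,0,-0.88,10,0,0,0,0,0,-0.88,10,0,0,0,0,0,-0.88,10,0,0,0,0,0,-0.88,10,0,0,0,0,0,-0.88,10,0,0,0,0,0,-0.88,10,0,0,0,0,0,-0.88,10,0,0,0,0,0,-0.88,10,0,0,0,0,0,-0.88,10,0,0,0,0,0,-0.88,10,0,0,0,0,0,-0.88,10,0,0,0,0,0,0,10,0,0,0,0,0,0,40,0,0,0,0,0,0,40,0,0,0,0,0,0,50,0,0,-0.65,0,0,0,50,0,0,-0.7,0,0,0,50,0,0,-0.6,0,0,0,50,0,0,0,0,0,0,50]
}}

```text
t: 7.5
tool_pos: [0.4384, 0.2419, 0.319]
tool_rot: [-0.076, 3.132, 0.004]
contact_force: [0.2, -0.5, -0.9]
opening: 0.05
grip_force: 0.0
```

```bash
python3 - <<'E'
from plan import *
from fit import rect
obs()
d=cap('wrist','w2.png'); W=cloud(d); img=d['image'].astype(int); x,y,z=W[...,0],W[...,1],W[...,2]; ok=~np.isnan(x)
r,g,b=img[...,0],img[...,1],img[...,2]
D=ok&(np.hypot(x-.436,y-.241)<.04)&(z>.212)&(z<.228)
print('bar',rect(W[D]),D.sum(),W[D].mean(0))
red=D&(r>1.6*g)&(r>1.6*b);print('red',W[red].mean(0),rect(W[red]),red.sum())
m=ok&(abs(z-.175)<.006)&(x<.5)
print('top',rect(W[m]),z[m].mean())
m=ok&(r>1.7*g)&(r>1.7*b)&(abs(z-.177)<.006)&(x<.45)&(x>.38);print('mark',W[m].mean(0),rect(W[m]))
plan([(.62,-.05,.30),(.598,-.142,.30),(.598,-.142,.187)],-3.7)
E
```

```text
t 7.5 pos [0.4384 0.2419 0.319 ] rot [-0.076  3.132  0.004] F [ 0.2 -0.5 -0.9] op 0.05 g 0.0
bar (array([435.8, 238.5]), array([51.4, 14. ]), 2.16) 1370 [0.43407636 0.23859851 0.22215812]
red [0.41924465 0.23806921 0.22335856] (array([422.8, 238.1]), array([25.1,  4.2]), 2.77) 178
top (array([448.1, 194.5]), array([111.2, 200.3]), 2.18) 0.17432511002589474
mark [0.40030548 0.2372542  0.17624058] (array([400.3, 237.2]), array([11.4,  4. ]), 2.72)
cur [0.4375 0.2416 0.3163] yaw 92.76 tilt [0.0042 0.0016] t 7.5
turn az 0.89 x 19 rows
(0.62, -0.05, 0.3) row [-0.78  0.56  0.05] x 6
(0.598, -0.142, 0.3) row [-0.78 -0.13  0.  ] x 2
(0.598, -0.142, 0.187) row [0.   0.   0.63] x 3
```

View pics/w2.png

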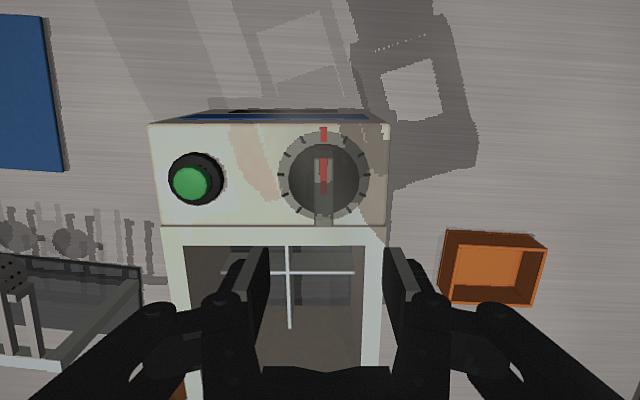

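Request:
{"fn": "jog_arm", "kwargs": {
  "commands": [0,0,0,0,0,0.89,40,0,0,0,0,0,0.89,40,0,0,0,0,0,0.89,40,0,0,0,0,0,0.89,40,0,0,0,0,0,0.89,40,0,0,0,0,0,0.89,40,0,0,0,0,0,0.89,40,0,0,0,0,0,0.89,40,0,0,0,0,0,0.89,40,0,0,0,0,0,0.89,40,0,0,0,0,0,0.89,40,0,0,0,0,0,0.89,40,0,0,0,0,0,0.89,40,0,0,0,0,0,0.89,40,0,0,0,0,0,0.89,40,0,0,0,0,0,0.89,40,0,0,0,0,0,0.89,40,0,0,0,0,0,0.89,40,0,0,0,0,0,0.89,40]
}}

```text
t: 9.93
tool_pos: [0.4361, 0.241, 0.312]
tool_rot: [-2.302, -2.136, 0.004]
contact_force: [-0.1, 0.4, -0.1]
opening: 0.0402
grip_force: 0.0
```

Request:
{"fn": "jog_arm", "kwargs": {
  "commands": [-0.78,0.56,0.05,0,0,0,40,-0.78,0.56,0.05,0,0,0,40,-0.78,0.56,0.05,0,0,0,40,-0.78,0.56,0.05,0,0,0,40,-0.78,0.56,0.05,0,0,0,40,-0.78,0.56,0.05,0,0,0,40,-0.78,-0.13,0,0,0,0,40,-0.78,-0.13,0,0,0,0,40,0,0,0,0,0,0,40,0,0,0,0,0,0,40]
}}

```text
t: 11.18
tool_pos: [0.5948, -0.1451, 0.2947]
tool_rot: [-2.299, -2.138, 0.001]
contact_force: [-0.0, 0.1, -0.4]
opening: 0.0402
grip_force: 0.0
```

```bash
cat > tabs.py <<'E'
from plan import *
from fit import rect
def tabs(cam='wrist',save=None):
    d=cap(cam,save); W=cloud(d); img=d['image'].astype(int); x,y,z=W[...,0],W[...,1],W[...,2]; ok=~np.isnan(x)
    r,g,b=img[...,0],img[...,1],img[...,2]
    for n,mm in dict(orange=(r>1.6*b)&(r>1.25*g),green=(g>1.4*r)&(g>1.2*b),blue=(b>1.4*r)&(b>1.2*g),yellow=(r>1.5*b)&(g>1.5*b)).items():
        m=ok&mm&(z>.205)&(z<.222)&(x>.5)&(x<.75)&(y>-.5)&(y<0)
        if m.sum()>10: print(n,rect(W[m]),W[m].mean(0).round(4),m.sum())
E
python3 -c "
from tabs import *
obs();tabs(save='w3.png')
plan([(.598,-.142,.30),(.598,-.142,.187)],-3.7)"
```

```text
t 11.18 pos [ 0.5948 -0.1451  0.2947] rot [-2.299e+00 -2.138e+00  1.000e-03] F [-0.   0.1 -0.4] op 0.0402 g 0.0
green (array([ 590.3, -227.6]), array([23.8,  9. ]), 85.88) [ 0.5904 -0.2256  0.2125] 416
blue (array([ 597.5, -144.2]), array([22.7,  9.5]), 86.42) [ 0.5977 -0.1444  0.2133] 442
cur [ 0.5951 -0.1447  0.2951] yaw -4.08 tilt [-0.0012  0.0009] t 11.2
turn az -0.07 x 1 rows
(0.598, -0.142, 0.3) row [ 0.05  0.05 -0.08] x 1
(0.598, -0.142, 0.187) row [0.   0.   0.63] x 3
```

View pics/w3.png

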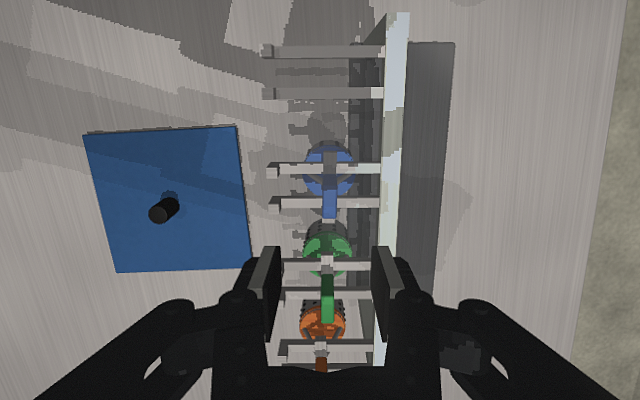

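Request:
{"fn": "jog_arm", "kwargs": {
  "commands": [0.03,0.05,0.6,0,0,0,34,0,0,0.6,0,0,0,34,0,0,0.4,0,0,0,34,0,0,0.2,0,0,0,34,0,0,0,0,0,0,34,0,0,0,0,0,0,5,0,0,0,0,0,0,5,0,0,0,0,0,0,5,0,0,0,0,0,0,5,0,0,0,0,0,0,5],
  "newtons": 40
}}

```text
t: 12.48
tool_pos: [0.599, -0.1441, 0.19]
tool_rot: [2.299, 2.139, 0.002]
contact_force: [-2.1, 1.2, 6.4]
opening: 0.0092
grip_force: 43.7
```

Request:
{"fn": "jog_arm", "kwargs": {
  "commands": [0,0,-0.3,0,0,0,5,0,0,-0.5,0,0,0,5,0,0,-0.5,0,0,0,5,0,0,-0.5,0,0,0,5,0,0,-0.5,0,0,0,5,0,0,-0.3,0,0,0,5,0,0,0,0,0,0,5]
}}

```text
t: 13.35
tool_pos: [0.599, -0.1443, 0.3466]
tool_rot: [2.297, 2.137, 0.003]
contact_force: [-0.5, 0.2, 0.5]
opening: 0.0049
grip_force: 0.0
```

```bash
python3 -c "
from tabs import *
obs()
th=np.radians(2.6);c=np.array([.583,.201]);M=np.array([[np.cos(th),-np.sin(th)],[np.sin(th),np.cos(th)]])
for v in [(42,42),(42,-42),(-42,42),(-42,-42)]: print(v,c+M@(np.array(v)/1000))
p=c+M@[.042,.042]
plan([(*p,.345),(*p,.16),(*p,.137)],2.6,lim=.7)"
```

```text
t 13.35 pos [ 0.599  -0.1443  0.3466] rot [2.297 2.137 0.003] F [-0.5  0.2  0.5] op 0.0049 g 0.0
(42, 42) [0.62305152 0.24486201]
(42, -42) [0.62686201 0.16094848]
(-42, 42) [0.53913799 0.24105152]
(-42, -42) [0.54294848 0.15713799]
cur [ 0.599  -0.1443  0.3466] yaw -4.13 tilt [ 0.0039 -0.0015] t 13.3
turn az -0.59 x 2 rows
(np.float64(0.6230515184297813), np.float64(0.2448620094326387), 0.345) row [0.65 0.07 0.  ] x 10
(np.float64(0.6230515184297813), np.float64(0.2448620094326387), 0.16) row [0.   0.   0.62] x 5
(np.float64(0.6230515184297813), np.float64(0.2448620094326387), 0.137) row [0.   0.   0.38] x 1
```

```bash
python3 -c "
from tabs import *
tabs(save='w4.png');cap('side','s4.png')
a=cv2.imread('pics/s4.png')[90:230,240:400]
cv2.imwrite('pics/c4.png',np.vstack([cv2.resize(cv2.imread('pics/w4.png'),(480,300)),cv2.resize(a,(343,300),interpolation=2).copy() if 0 else cv2.copyMakeBorder(cv2.resize(a,(343,300),interpolation=2),0,0,0,137,0)]))
plan([(.598,-.143,.25),(.598,-.143,.184)],-3.7)"
```

```text
orange (array([ 579.4, -310.8]), array([25.3,  8.7]), 84.47) [ 0.5799 -0.3095  0.2126] 215
green (array([ 591.7, -227.7]), array([23.5,  5.4]), 85.8) [ 0.5921 -0.2258  0.2127] 173
blue (array([ 555.9, -141.5]), array([23.5, 12.2]), 89.77) [ 0.5562 -0.141   0.2101] 422
yellow (array([ 579.2, -310.8]), array([25.2,  8.7]), 85.64) [ 0.5799 -0.3095  0.2127] 211
cur [ 0.5981 -0.1439  0.3432] yaw -4.13 tilt [-0.001   0.0004] t 13.4
turn az -0.08 x 1 rows
(0.598, -0.143, 0.25) row [0.01 0.   0.78] x 2
(0.598, -0.143, 0.184) row [0.   0.   0.55] x 2
```

View pics/c4.png

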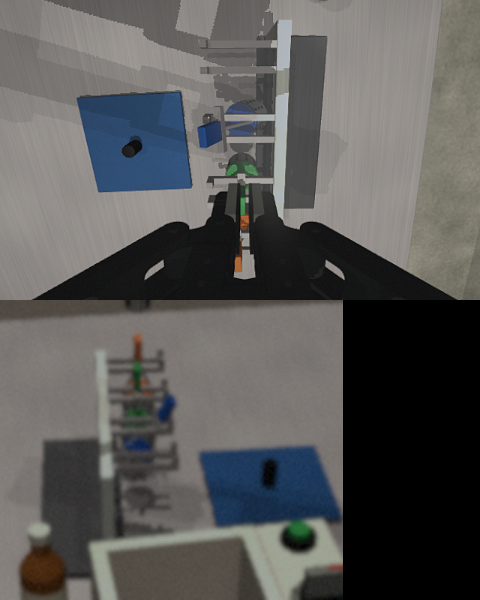

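```bash
python3 -c "
from tabs import *
for c in ['wrist','scene','side']:
    d=cap(c,'x_%s.png'%c); W=cloud(d); img=d['image'].astype(int); x,y,z=W[...,0],W[...,1],W[...,2]; ok=~np.isnan(x)
    r,g,b=img[...,0],img[...,1],img[...,2]
    m=ok&(b>1.4*r)&(b>1.2*g)&(z>.08)&(x>.5)&(x<.7)&(y>-.2)&(y<-.1)
    P=W[m]; t=P[P[:,2]>.165]; l=P[P[:,2]<.155]
    print(c,'tab',len(t),t.mean(0).round(4) if len(t) else '',t.min(0).round(3) if len(t) else '',t.max(0).round(3) if len(t) else '','lid',len(l),l.mean(0).round(4) if len(l) else '', l.min(0).round(3) if len(l) else '', l.max(0).round(3) if len(l) else '')
    if len(t)>20: u,s,v=np.linalg.svd(t-t.mean(0),full_matrices=False); print(s.round(4),v.round(2).tolist())
    if len(l)>20: u,s,v=np.linalg.svd(l-l.mean(0),full_matrices=False); print(s.round(4),v.round(2).tolist())
    if c=='scene': a=cv2.resize(cv2.imread('pics/x_scene.png')[215:315,160:310],(600,400),interpolation=2); cv2.imwrite('pics/c5.png',a)
"
```

```text
wrist tab 965 [ 0.5671 -0.1404  0.2267] [ 0.54  -0.157  0.167] [ 0.656 -0.128  0.427] lid 707 [ 0.5926 -0.1407  0.1322] [ 0.574 -0.163  0.123] [ 0.615 -0.118  0.15 ]
[2.0104 0.4232 0.2281] [[0.13, 0.0, 0.99], [-0.98, 0.13, 0.13], [-0.12, -0.99, 0.02]]
[0.3907 0.2801 0.0324] [[0.04, 1.0, 0.01], [-0.93, 0.04, -0.36], [-0.36, 0.01, 0.93]]
scene tab 178 [ 0.5881 -0.1468  0.2804] [ 0.549 -0.181  0.167] [ 0.637 -0.122  0.516] lid 113 [ 0.584  -0.1435  0.1283] [ 0.56  -0.165  0.118] [ 0.603 -0.126  0.141]
[1.764  0.1648 0.1208] [[-0.18, 0.04, -0.98], [-0.42, -0.91, 0.04], [-0.89, 0.42, 0.18]]
[0.1325 0.125  0.0329] [[0.52, 0.86, -0.0], [-0.85, 0.52, -0.06], [0.05, -0.03, -1.0]]
side tab 140 [ 0.5969 -0.1257  0.3993] [ 0.556 -0.148  0.182] [ 0.637 -0.105  0.514] lid 35 [ 0.5626 -0.1512  0.1278] [ 0.552 -0.165  0.123] [ 0.578 -0.137  0.136]
[1.3897 0.2199 0.1002] [[-0.1, -0.04, -0.99], [0.98, -0.16, -0.09], [0.15, 0.99, -0.05]]
[0.0461 0.0402 0.0134] [[-0.03, 0.98, 0.21], [0.98, 0.06, -0.16], [-0.17, 0.2, -0.96]]
```

View pics/c5.png

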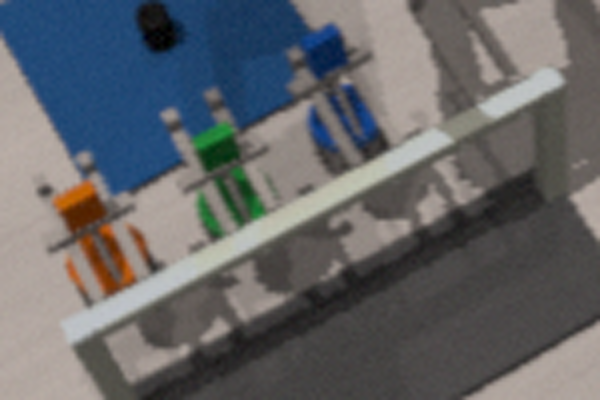

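Request:
{"fn": "jog_arm", "kwargs": {
  "commands": [0,0,0,0,0,0,50,0,0,0,0,0,0,50,0,0,0,0,0,0,50,0,0,0,0,0,0,50,0,0,0,0,0,0,50,0,0,0,0,0,0,50,0,0,0,0,0,0,50,0,0,0,0,0,0,50],
  "newtons": 80
}}

```text
t: 14.6
tool_pos: [0.5983, -0.144, 0.3441]
tool_rot: [2.3, 2.14, 0.0]
contact_force: [1.1, -0.3, 1.0]
opening: 0.0499
grip_force: 0.0
```

```bash
python3 -c "
from tabs import *
tabs(save='w6.png')
"
```

```text
orange (array([ 579. , -311.3]), array([26. ,  9.6]), 88.29) [ 0.5792 -0.3086  0.2123] 268
green (array([ 590.4, -227.8]), array([23.9,  8.9]), 85.96) [ 0.5905 -0.226   0.2127] 295
blue (array([ 583.6, -141.8]), array([23.4, 11.9]), 89.45) [ 0.5841 -0.1414  0.2122] 384
yellow (array([ 583.1, -281.2]), array([85.5, 10.1]), 82.02) [ 0.5794 -0.3077  0.2123] 249
```

View pics/w6.png

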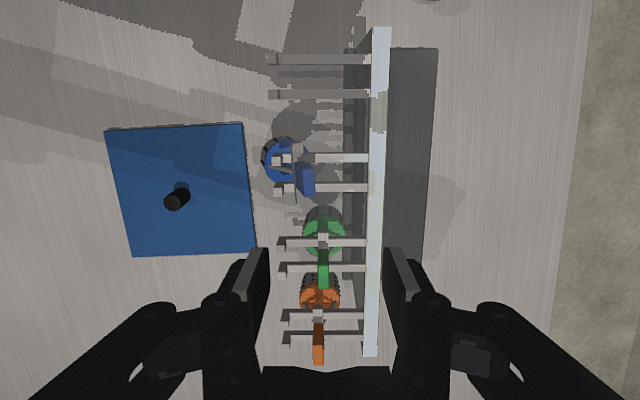

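Request:
{"fn": "jog_arm", "kwargs": {
  "commands": [0,0,0,0,0,0,50,0,0,0,0,0,0,50,0,0,0,0,0,0,50,0,0,0,0,0,0,50,0,0,0,0,0,0,50,0,0,0,0,0,0,50,0,0,0,0,0,0,50,0,0,0,0,0,0,50,0,0,0,0,0,0,50,0,0,0,0,0,0,50,0,0,0,0,0,0,50,0,0,0,0,0,0,50,0,0,0,0,0,0,50,0,0,0,0,0,0,50,0,0,0,0,0,0,50,0,0,0,0,0,0,50]
}}

```text
t: 16.65
tool_pos: [0.5983, -0.144, 0.3441]
tool_rot: [2.3, 2.14, 0.0]
contact_force: [0.2, 0.0, 0.1]
opening: 0.0499
grip_force: 0.0
```

```bash
python3 -c "
from tabs import *
tabs(); tabs(); cap('scene');cap('scene'); tabs()
"
```

```text
orange (array([ 579.9, -281.6]), array([83. ,  9.6]), 88.24) [ 0.5793 -0.3082  0.2124] 267
green (array([ 590.1, -227.5]), array([23.3,  9.6]), 85.93) [ 0.5905 -0.2261  0.2128] 296
blue (array([ 584.2, -141.8]), array([23.3, 11.9]), 88.59) [ 0.5846 -0.1415  0.2122] 391
yellow (array([ 583.2, -280.6]), array([84.3, 10.1]), 82.03) [ 0.5795 -0.3073  0.2124] 250
orange (array([ 579.9, -281.6]), array([83.9,  9.6]), 88.2) [ 0.5793 -0.3086  0.2123] 268
green (array([ 590.1, -227.4]), array([23.5,  9.6]), 85.98) [ 0.5905 -0.2261  0.2128] 298
blue (array([ 588.1, -141.9]), array([23.5, 12.4]), 89.74) [ 0.5885 -0.1416  0.211 ] 404
yellow (array([ 583.2, -281. ]), array([84.5, 10.1]), 82.02) [ 0.5795 -0.3075  0.2123] 247
orange (array([ 579.9, -281.8]), array([84.9,  9.7]), 88.16) [ 0.5792 -0.3084  0.2122] 271
green (array([ 590.5, -227.4]), array([23.6,  8.9]), 85.96) [ 0.5905 -0.226   0.2127] 300
blue (array([ 570.9, -141.6]), array([23.5, 10.1]), 89.98) [ 0.5711 -0.1408  0.2129] 380
yellow (array([ 583.1, -281. ]), array([84.7, 10.1]), 82.01) [ 0.5794 -0.3074  0.2123] 249
```

```bash
python3 -c "
from tabs import *
plan([(.5905,-.2268,.344),(.5905,-.2268,.2),(.5905,-.2268,.183)],-3.7)
"
```

```text
cur [ 0.5983 -0.144   0.3441] yaw -4.12 tilt [ 0.     -0.0001] t 16.9
turn az -0.07 x 1 rows
(0.5905, -0.2268, 0.344) row [-0.69 -0.02  0.  ] x 2
(0.5905, -0.2268, 0.2) row [0.  0.  0.8] x 3
(0.5905, -0.2268, 0.183) row [0.   0.   0.28] x 1
```

Request:
{"fn": "jog_arm", "kwargs": {
  "commands": [-0.69,-0.02,0,0,0,-0.07,34,-0.69,-0.02,0,0,0,0,34,0,0,0.6,0,0,0,34,0,0,0.6,0,0,0,34,0,0,0.6,0,0,0,34,0,0,0.6,0,0,0,34,0,0,0.28,0,0,0,34,0,0,0,0,0,0,34,0,0,0,0,0,0,5,0,0,0,0,0,0,5,0,0,0,0,0,0,5,0,0,0,0,0,0,5,0,0,0,0,0,0,5,0,0,0,0,0,0,5],
  "newtons": 80
}}

```text
t: 18.65
tool_pos: [0.5912, -0.227, 0.1858]
tool_rot: [2.29, 2.146, 0.001]
contact_force: [-1.9, 0.6, 5.9]
opening: 0.0086
grip_force: 79.1
```

```bash
python3 -c "
from tabs import *
obs()
d=cap('wrist','w7.png'); cap('side')
"
```

```text
t 18.65 pos [ 0.5912 -0.227   0.1858] rot [2.290e+00 2.146e+00 1.000e-03] F [-1.9  0.6  5.9] op 0.0086 g 79.12199020385742
```

View pics/w7.png

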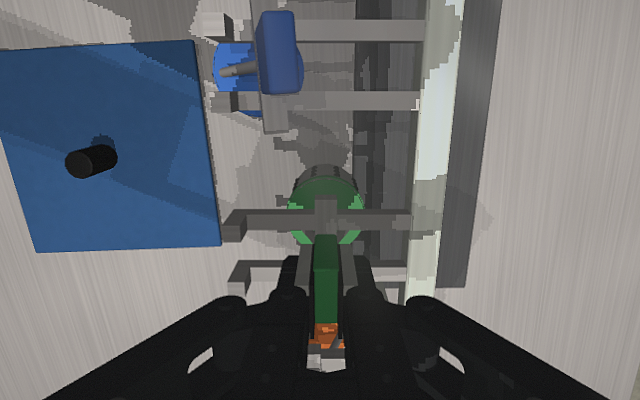

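Request:
{"fn": "jog_arm", "kwargs": {
  "commands": [0,0,-0.15,0,0,0,5,0,0,-0.15,0,0,0,5,0,0,-0.15,0,0,0,5,0,0,0,0,0,0,5]
}}

```text
t: 19.25
tool_pos: [0.5908, -0.2267, 0.2116]
tool_rot: [2.291, 2.147, 0.001]
contact_force: [-0.6, -0.3, -2.1]
opening: 0.0089
grip_force: 78.0
```

```bash
python3 -c "
from tabs import *
obs()
d=cap('side','s8.png'); cap('wrist','w8.png')
cv2.imwrite('pics/c8.png',np.hstack([cv2.resize(cv2.imread('pics/w8.png'),(400,250)),cv2.resize(cv2.imread('pics/s8.png')[90:190,250:410],(400,250),interpolation=2)]))
"
```

```text
t 19.25 pos [ 0.5908 -0.2267  0.2116] rot [2.291e+00 2.147e+00 1.000e-03] F [-0.6 -0.3 -2.1] op 0.0089 g 77.98318147659302
```

View pics/c8.png

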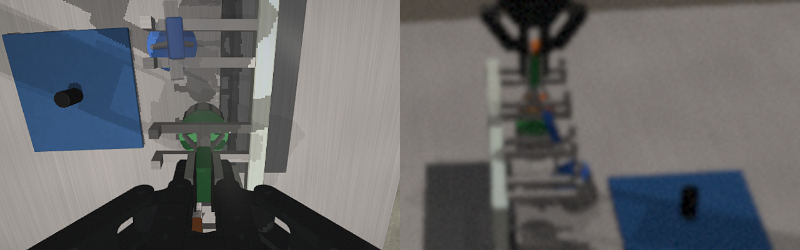

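Request:
{"fn": "jog_arm", "kwargs": {
  "commands": [0,0,-0.2,0,0,0,5,0,0,-0.3,0,0,0,5,0,0,-0.4,0,0,0,5,0,0,-0.4,0,0,0,5,0,0,-0.4,0,0,0,5,0,0,-0.3,0,0,0,5,0,0,-0.2,0,0,0,5,0,0,0,0,0,0,5]
}}

```text
t: 20.35
tool_pos: [0.5907, -0.2267, 0.3449]
tool_rot: [2.29, 2.146, 0.002]
contact_force: [0.0, 0.1, 0.0]
opening: 0.0049
grip_force: 0.0
```

```bash
cat > place.py <<'E'
import sys
from tabs import *
o=obs(); th=np.radians(2.6);c=np.array([.583,.201]);M=np.array([[np.cos(th),-np.sin(th)],[np.sin(th),np.cos(th)]])
p=(c+M@(np.array([float(sys.argv[1]),float(sys.argv[2])])/1000)).round(4)
plan([(*p,o['tool_pos'][2]),(*p,.15),(*p,.137)],2.6,lim=.55)
E
python3 place.py 42 42
```

```text
t 20.35 pos [ 0.5907 -0.2267  0.3449] rot [2.290e+00 2.146e+00 2.000e-03] F [0.  0.1 0. ] op 0.0049 g 0.0
cur [ 0.5907 -0.2267  0.3449] yaw -3.72 tilt [ 0.0035 -0.0018] t 20.4
turn az -0.55 x 2 rows
(np.float64(0.6231), np.float64(0.2449), np.float64(0.34485360816729366)) row [0.52 0.06 0.  ] x 15
(np.float64(0.6231), np.float64(0.2449), 0.15) row [0.   0.   0.54] x 6
(np.float64(0.6231), np.float64(0.2449), 0.137) row [0.   0.   0.22] x 1
```

```bash
python3 -c "
from tabs import *
tabs();plan([(.5795,-.3092,.345),(.5795,-.3092,.184)],-3.7)
"
```

```text
orange (array([ 582.6, -311.1]), array([23.5,  2.7]), 86.05) [ 0.5827 -0.3107  0.2125] 79
green (array([ 554.9, -220. ]), array([23.3, 12.8]), 69.98) [ 0.5548 -0.2192  0.2103] 426
blue (array([ 568.6, -141.8]), array([23.2, 10. ]), 86.09) [ 0.5685 -0.1417  0.2134] 415
yellow (array([ 582.5, -311.4]), array([22.9,  2.7]), 86.05) [ 0.5827 -0.3119  0.2128] 70
cur [ 0.5904 -0.2265  0.3433] yaw -3.72 tilt [ 0.0015 -0.0008] t 20.4
turn az -0.00 x 1 rows
(0.5795, -0.3092, 0.345) row [-0.69 -0.05 -0.01] x 2
(0.5795, -0.3092, 0.184) row [0.   0.   0.67] x 4
```

Request:
{"fn": "jog_arm", "kwargs": {
  "commands": [-0.69,-0.05,0,0,0,0,34,-0.69,-0.05,0,0,0,0,34,0,0,0,0,0,0,34,0,0,0.6,0,0,0,34,0,0,0.6,0,0,0,34,0,0,0.6,0,0,0,34,0,0,0.6,0,0,0,34,0,0,0.25,0,0,0,34,0,0,0,0,0,0,34,0,0,0,0,0,0,5,0,0,0,0,0,0,5,0,0,0,0,0,0,5,0,0,0,0,0,0,5,0,0,0,0,0,0,5,0,0,-0.15,0,0,0,5,0,0,-0.15,0,0,0,5,0,0,-0.15,0,0,0,5,0,0,0,0,0,0,5],
  "newtons": 80
}}

```text
t: 22.65
tool_pos: [0.5795, -0.309, 0.2117]
tool_rot: [2.291, 2.147, 0.001]
contact_force: [0.7, -0.1, -2.1]
opening: 0.0089
grip_force: 78.0
```

Request:
{"fn": "jog_arm", "kwargs": {
  "commands": [0,-0.2,0,0,0,0,5,0,-0.3,0,0,0,0,5,0,-0.4,0,0,0,0,5,0,-0.4,0,0,0,0,5,0,-0.3,0,0,0,0,5,0,0,0,0,0,0,5,0,0,-0.2,0,0,0,5,0,0,-0.4,0,0,0,5,0,0,-0.5,0,0,0,5,0,0,-0.5,0,0,0,5,0,0,-0.4,0,0,0,5,0,0,-0.2,0,0,0,5,0,0,0,0,0,0,5]
}}

```text
t: 24.28
tool_pos: [0.4837, -0.3026, 0.3435]
tool_rot: [2.291, 2.147, 0.0]
contact_force: [0.2, -0.0, -2.6]
opening: 0.0089
grip_force: 78.6
```

```bash
python3 place.py 42 -42
```

```text
t 24.27 pos [ 0.4837 -0.3026  0.3435] rot [2.291 2.147 0.   ] F [ 0.2 -0.  -2.6] op 0.0089 g 78.5659110546112
cur [ 0.4837 -0.3026  0.3435] yaw -3.71 tilt [ 0.0016 -0.0013] t 24.3
turn az -0.55 x 2 rows
(np.float64(0.6269), np.float64(0.1609), np.float64(0.34349284466793717)) row [0.54 0.2  0.  ] x 14
(np.float64(0.6269), np.float64(0.1609), 0.15) row [0.   0.   0.54] x 6
(np.float64(0.6269), np.float64(0.1609), 0.137) row [0.   0.   0.22] x 1
```

Request:
{"fn": "jog_arm", "kwargs": {
  "commands": [0.2,0.07,0,0,0,-0.55,5,0.4,0.15,0,0,0,-0.55,5,0.58,0.22,0,0,0,0,5,0.58,0.22,0,0,0,0,5,0.58,0.22,0,0,0,0,5,0.58,0.22,0,0,0,0,5,0.58,0.22,0,0,0,0,5,0.58,0.22,0,0,0,0,5,0.58,0.22,0,0,0,0,5,0.58,0.22,0,0,0,0,5,0.58,0.22,0,0,0,0,5,0.58,0.22,0,0,0,0,5,0.58,0.22,0,0,0,0,5,0.4,0.12,0,0,0,0,5,0.2,0.05,0,0,0,0,5,0,0,0,0,0,0,5,0,0,0,0,0,0,5]
}}

```text
t: 26.4
tool_pos: [0.6336, 0.1576, 0.3424]
tool_rot: [2.172, 2.27, -0.001]
contact_force: [-0.0, -0.3, -2.5]
opening: 0.009
grip_force: 78.5
```

```bash
python3 place.py 42 -42; python3 -c "
from tabs import *
d=cap('scene');W=cloud(d);x,y,z=W[...,0],W[...,1],W[...,2]
img=d['image'].astype(int)
for c in ['side']:
  d=cap(c);W=cloud(d);x,y,z=W[...,0],W[...,1],W[...,2]
  m=(abs(z-.1745)<.005)&(x>.45)&(x<.75)&(y>.05)&(y<.35)&(d['image'].min(-1)>90); print(rect(W[m]))
"
```

```text
t 26.4 pos [0.6336 0.1576 0.3424] rot [ 2.172e+00  2.270e+00 -1.000e-03] F [-0.  -0.3 -2.5] op 0.009 g 78.47459435462952
cur [0.6336 0.1576 0.3424] yaw 2.53 tilt [-0.0001 -0.0005] t 26.4
turn az -0.01 x 1 rows
(np.float64(0.6269), np.float64(0.1609), np.float64(0.34239958516444285)) row [ 0.06 -0.11  0.  ] x 1
(np.float64(0.6269), np.float64(0.1609), 0.15) row [0.   0.   0.53] x 6
(np.float64(0.6269), np.float64(0.1609), 0.137) row [0.   0.   0.22] x 1
(array([564.7, 200.9]), array([236.4, 204.8]), 2.49)
```

Request:
{"fn": "jog_arm", "kwargs": {
  "commands": [0.06,-0.11,0.2,0,0,0,5,0,0,0.5,0,0,0,5,0,0,0.5,0,0,0,5,0,0,0.5,0,0,0,5,0,0,0.5,0,0,0,5,0,0,0.4,0,0,0,5,0,0,0.3,0,0,0,5,0,0,0.2,0,0,0,5,0,0,0.15,0,0,0,5,0,0,0.1,0,0,0,5,0,0,0.05,0,0,0,5,0,0,0.05,0,0,0,5,0,0,0,0,0,0,5]
}}

```text
t: 28.12
tool_pos: [0.627, 0.1619, 0.1354]
tool_rot: [2.171, 2.271, 0.0]
contact_force: [-0.3, -1.0, -2.2]
opening: 0.0087
grip_force: 78.4
```

Request:
{"fn": "jog_arm", "kwargs": {
  "commands": [0,0,0.03,0,0,0,5,0,0,0.03,0,0,0,5,0,0,0,0,0,0,5]
}}

```text
t: 28.5
tool_pos: [0.6278, 0.1621, 0.135]
tool_rot: [2.17, 2.27, 0.002]
contact_force: [-4.5, 0.2, 7.9]
opening: 0.0085
grip_force: 80.1
```

Request:
{"fn": "jog_arm", "kwargs": {
  "commands": [0,0,0,0,0,0,14,0,0,0,0,0,0,20,0,0,0,0,0,0,30,0,0,0,0,0,0,30,0,0,-0.3,0,0,0,30,0,0,-0.6,0,0,0,30,0,0,-0.6,0,0,0,30,0,0,-0.7,0,0,0,30,0,0,-0.7,0,0,0,30,0,0,-0.5,0,0,0,30,0,0,0,0,0,0,30,0,0,0,0,0,0,30]
}}

```text
t: 30.0
tool_pos: [0.6266, 0.1618, 0.3351]
tool_rot: [-2.171, -2.27, 0.001]
contact_force: [0.1, 0.7, -1.3]
opening: 0.0303
grip_force: 0.0
```

```bash
python3 -c "
from tabs import *
obs()
def see(c):
    d=cap(c,'z_%s.png'%c); W=cloud(d); img=d['image'].astype(int); x,y,z=W[...,0],W[...,1],W[...,2]
    r,g,b=img[...,0],img[...,1],img[...,2]
    m=(r>1.6*b)&(r>1.25*g)&(z>.14)&(z<.17)&(abs(x-.583)<.085)&(abs(y-.201)<.085);print(c,rect(W[m]),W[m].mean(0),W[m].max(0),m.sum())
see('wrist');see('scene');tabs('scene');tabs('side')
plan([(.60,-.05,.345)],-3.7)
"
```

```text
t 30.0 pos [0.6266 0.1618 0.3351] rot [-2.171e+00 -2.270e+00  1.000e-03] F [ 0.1  0.7 -1.3] op 0.0303 g 0.0
wrist (array([628.2, 159.9]), array([ 9.3, 23.4]), 2.73) [0.62834909 0.16059757 0.16206547] [0.63329825 0.17168224 0.16446133] 273
scene (array([629.6, 160.8]), array([12.4, 23. ]), 3.87) [0.63082349 0.15923279 0.15577447] [0.63637857 0.17207579 0.16736617] 61
green (array([ 571.5, -225.3]), array([21.8, 11.8]), 66.76) [ 0.5728 -0.2258  0.2129] 49
blue (array([ 569.4, -142. ]), array([22.9, 13. ]), 88.12) [ 0.5709 -0.1423  0.2123] 53
cur [0.6264 0.1617 0.3337] yaw 2.57 tilt [-0.0032 -0.0004] t 30.2
turn az 0.55 x 2 rows
(0.6, -0.05, 0.345) row [-0.71 -0.04 -0.04] x 5
```

Request:
{"fn": "jog_arm", "kwargs": {
  "commands": [-0.7,0,-0.02,0,0,0.55,34,-0.7,-0.06,-0.02,0,0,0.55,34,-0.7,-0.15,-0.02,0,0,0,34,-0.7,-0.2,-0.02,0,0,0,34,-0.7,-0.15,0,0,0,0,34,-0.7,-0.15,0,0,0,0,34,-0.7,-0.15,0,0,0,0,34,0,0,0,0,0,0,34,0,0,0,0,0,0,34]
}}

```text
t: 31.32
tool_pos: [0.5632, -0.1281, 0.3398]
tool_rot: [-2.292, -2.147, 0.0]
contact_force: [-0.0, 0.4, 0.3]
opening: 0.0339
grip_force: 0.0
```

```bash
python3 -c "
from tabs import *
obs()
for i in range(5): tabs();cap('side')
plan([(.571,-.1425,.345),(.571,-.1425,.184)],-3.7)
"
```

```text
t 31.32 pos [ 0.5632 -0.1281  0.3398] rot [-2.292 -2.147  0.   ] F [-0.   0.4  0.3] op 0.0339 g 0.0
green (array([ 573.4, -226.6]), array([23.2, 10.2]), 70.5) [ 0.5735 -0.2263  0.2132] 269
blue (array([ 573.2, -141.7]), array([22.8,  9.8]), 89.88) [ 0.5735 -0.1414  0.2132] 325
green (array([ 578.2, -228.1]), array([22.8, 11.7]), 69.83) [ 0.5779 -0.2277  0.2121] 316
blue (array([ 568.8, -141.6]), array([23.1,  9.8]), 89.89) [ 0.5688 -0.1412  0.2134] 333
green (array([ 570.9, -225.7]), array([23.1,  9.7]), 69.06) [ 0.5709 -0.2252  0.2132] 261
blue (array([ 572.1, -141.5]), array([ 9.7, 22.8]), 0.37) [ 0.5723 -0.1412  0.2133] 318
green (array([ 562.8, -222.3]), array([23.5, 11. ]), 70.74) [ 0.5625 -0.2211  0.2129] 276
blue (array([ 577.6, -141.6]), array([23.,  9.]), 87.16) [ 0.5776 -0.1415  0.2135] 320
green (array([ 565.4, -223.6]), array([22.9,  9.6]), 69.3) [ 0.5657 -0.2228  0.2133] 266
blue (array([ 574.5, -141.8]), array([23.3,  9.6]), 89.59) [ 0.5745 -0.1414  0.2133] 326
cur [ 0.5634 -0.1282  0.3405] yaw -3.7 tilt [ 0.0001 -0.    ] t 31.8
turn az 0.00 x 1 rows
(0.571, -0.1425, 0.345) row [-0.23  0.14 -0.07] x 1
(0.571, -0.1425, 0.184) row [0.   0.   0.67] x 4
```

Request:
{"fn": "jog_arm", "kwargs": {
  "commands": [-0.23,0.17,0,0,0,-0.45,28,0,0,0,0,0,0,28,0,0,0.6,0,0,0,28,0,0,0.6,0,0,0,28,0,0,0.6,0,0,0,28,0,0,0.5,0,0,0,28,0,0,0.24,0,0,0,28,0,0,0,0,0,0,28,0,0,0,0,0,0,5,0,0,0,0,0,0,5,0,0,0,0,0,0,5,0,0,0,0,0,0,5,0,0,0,0,0,0,5],
  "newtons": 80
}}

```text
t: 33.45
tool_pos: [0.5735, -0.1433, 0.1901]
tool_rot: [2.242, 2.197, 0.002]
contact_force: [-0.9, -0.5, 6.8]
opening: 0.0083
grip_force: 79.4
```

Request:
{"fn": "jog_arm", "kwargs": {
  "commands": [0,0,-0.15,0,0,0,5,0,0,-0.15,0,0,0,5,0,0,-0.13,0,0,0,5,0,0,0,0,0,0,5]
}}

```text
t: 33.95
tool_pos: [0.573, -0.1431, 0.2149]
tool_rot: [2.243, 2.198, 0.001]
contact_force: [0.0, 0.1, -1.3]
opening: 0.0082
grip_force: 78.5
```

Request:
{"fn": "jog_arm", "kwargs": {
  "commands": [0,-0.2,0,0,0,0,5,0,-0.3,0,0,0,0,5,0,-0.35,0,0,0,0,5,0,-0.3,0,0,0,0,5,0,-0.2,0,0,0,0,5,0,0,0,0,0,0,5,0,0,-0.2,0,0,0,5,0,0,-0.4,0,0,0,5,0,0,-0.5,0,0,0,5,0,0,-0.5,0,0,0,5,0,0,-0.4,0,0,0,5,0,0,-0.2,0,0,0,5,0,0,0,0,0,0,5]
}}

```text
t: 35.58
tool_pos: [0.4922, -0.1415, 0.3471]
tool_rot: [2.242, 2.198, 0.001]
contact_force: [-0.5, -0.7, -2.4]
opening: 0.0084
grip_force: 78.6
```

```bash
python3 place.py 42 42
```

```text
t 35.58 pos [ 0.4922 -0.1415  0.3471] rot [2.242e+00 2.198e+00 1.000e-03] F [-0.5 -0.7 -2.4] op 0.0084 g 78.57431173324585
cur [ 0.4922 -0.1415  0.3471] yaw -1.14 tilt [ 0.0019 -0.0008] t 35.6
turn az -0.65 x 1 rows
(np.float64(0.6231), np.float64(0.2449), np.float64(0.3470950193779576)) row [0.53 0.21 0.  ] x 12
(np.float64(0.6231), np.float64(0.2449), 0.15) row [0.   0.   0.55] x 6
(np.float64(0.6231), np.float64(0.2449), 0.137) row [0.   0.   0.22] x 1
```

Request:
{"fn": "jog_arm", "kwargs": {
  "commands": [0,0,0,0,0,-0.65,5,0.2,0.08,0,0,0,0,5,0.4,0.16,0,0,0,0,5,0.56,0.22,0,0,0,0,5,0.56,0.22,0,0,0,0,5,0.56,0.22,0,0,0,0,5,0.56,0.22,0,0,0,0,5,0.56,0.22,0,0,0,0,5,0.56,0.22,0,0,0,0,5,0.56,0.22,0,0,0,0,5,0.56,0.22,0,0,0,0,5,0.56,0.22,0,0,0,0,5,0.4,0.16,0,0,0,0,5,0.3,0.12,0,0,0,0,5,0,0,0,0,0,0,5,0,0,0,0,0,0,5]
}}

```text
t: 37.58
tool_pos: [0.6242, 0.245, 0.3457]
tool_rot: [2.172, 2.27, -0.001]
contact_force: [0.1, -0.3, -2.0]
opening: 0.0084
grip_force: 78.4
```

```bash
python3 place.py 42 42
```

```text
t 37.58 pos [0.6242 0.245  0.3457] rot [ 2.172e+00  2.270e+00 -1.000e-03] F [ 0.1 -0.3 -2. ] op 0.0084 g 78.42840313911438
cur [0.6242 0.245  0.3457] yaw 2.54 tilt [-0.0006 -0.0006] t 37.6
turn az -0.01 x 1 rows
(np.float64(0.6231), np.float64(0.2449), np.float64(0.34565385069239846)) row [ 0.   -0.02  0.  ] x 1
(np.float64(0.6231), np.float64(0.2449), 0.15) row [0.   0.   0.54] x 6
(np.float64(0.6231), np.float64(0.2449), 0.137) row [0.   0.   0.22] x 1
```

Request:
{"fn": "jog_arm", "kwargs": {
  "commands": [0,-0.02,0.2,0,0,0,5,0,0,0.5,0,0,0,5,0,0,0.5,0,0,0,5,0,0,0.5,0,0,0,5,0,0,0.5,0,0,0,5,0,0,0.4,0,0,0,5,0,0,0.3,0,0,0,5,0,0,0.2,0,0,0,5,0,0,0.15,0,0,0,5,0,0,0.1,0,0,0,5,0,0,0.04,0,0,0,5,0,0,0.03,0,0,0,5,0,0,0,0,0,0,5]
}}

```text
t: 39.2
tool_pos: [0.6233, 0.2455, 0.141]
tool_rot: [2.171, 2.271, 0.001]
contact_force: [0.1, 0.3, -2.3]
opening: 0.0084
grip_force: 78.4
```

Request:
{"fn": "jog_arm", "kwargs": {
  "commands": [0,0,0.03,0,0,0,5,0,0,0.03,0,0,0,5,0,0,0,0,0,0,5]
}}

```text
t: 39.58
tool_pos: [0.6238, 0.2456, 0.1392]
tool_rot: [2.17, 2.27, 0.002]
contact_force: [-1.5, -1.1, 5.2]
opening: 0.0083
grip_force: 79.6
```

Contact; release and rise, then return over green.

Request:
{"fn": "jog_arm", "kwargs": {
  "commands": [0,0,0,0,0,0,14,0,0,0,0,0,0,20,0,0,0,0,0,0,30,0,0,0,0,0,0,30,0,0,-0.3,0,0,0,30,0,0,-0.6,0,0,0,30,0,0,-0.6,0,0,0,30,0,0,-0.7,0,0,0,30,0,0,-0.7,0,0,0,30,0,0,-0.5,0,0,0,30,0,0,0,0,0,0,30]
}}

```text
t: 40.95
tool_pos: [0.6244, 0.2458, 0.3468]
tool_rot: [2.168, 2.268, 0.012]
contact_force: [0.3, -0.1, 1.0]
opening: 0.0297
grip_force: 0.0
```

```bash
python3 -c "
from tabs import *
obs()
def see(c):
    d=cap(c,'z_%s.png'%c); W=cloud(d); img=d['image'].astype(int); x,y,z=W[...,0],W[...,1],W[...,2]
    r,g,b=img[...,0],img[...,1],img[...,2]
    for mm in [(r>1.6*b)&(r>1.25*g),(b>1.4*r)&(b>1.2*g)]:
        m=mm&(z>.14)&(z<.17)&(abs(x-.583)<.085)&(abs(y-.201)<.085);print(c,rect(W[m]),W[m].max(0),m.sum())
see('wrist');tabs('scene')
plan([(.56,-.22,.34)],-19)
"
```

```text
t 40.95 pos [0.6244 0.2458 0.3468] rot [2.168 2.268 0.012] F [ 0.3 -0.1  1. ] op 0.0297 g 0.0
wrist (array([628.4, 160.1]), array([ 8.5, 24.3]), 2.05) [0.63307591 0.17218298 0.16378955] 265
wrist (array([623.6, 247.4]), array([ 9.9, 22.8]), 2.09) [0.62896873 0.25871562 0.16422511] 253
green (array([ 567.5, -224. ]), array([22.7, 10.8]), 74.78) [ 0.5684 -0.224   0.2124] 53
cur [0.623  0.2454 0.3412] yaw 2.58 tilt [0.0003 0.0001] t 41.0
turn az 0.75 x 5 rows
(0.56, -0.22, 0.34) row [-0.77  0.15  0.  ] x 10
```

Request:
{"fn": "jog_arm", "kwargs": {
  "commands": [0,0,0,0,0,0.75,30,0,0,0,0,0,0.75,30,0,0,0,0,0,0.75,30,0,0,0,0,0,0.75,30,0,0,0,0,0,0.75,30,-0.7,0.14,0,0,0,0,30,-0.7,0.14,0,0,0,0,30,-0.7,0.14,0,0,0,0,30,-0.7,0.14,0,0,0,0,30,-0.7,0.14,0,0,0,0,30,-0.7,0.14,0,0,0,0,30,-0.7,0.14,0,0,0,0,30,-0.7,0.14,0,0,0,0,30,-0.7,0.14,0,0,0,0,30,-0.7,0.14,0,0,0,0,30,0,0,0,0,0,0,30,0,0,0,0,0,0,30]
}}

```text
t: 43.18
tool_pos: [0.566, -0.1787, 0.3393]
tool_rot: [-2.554, -1.825, 0.002]
contact_force: [-0.3, 0.7, 0.0]
opening: 0.0299
grip_force: 0.0
```

```bash
python3 -c "
from tabs import *
for i in range(5): tabs();cap('side')
plan([(.57,-.2255,.34),(.57,-.2255,.188)],-18)
"
```

```text
green (array([ 573.6, -226.8]), array([22.5,  9.3]), 71.77) [ 0.5737 -0.2265  0.2135] 284
green (array([ 570.9, -226. ]), array([23.1,  9.3]), 72.04) [ 0.571  -0.2254  0.2135] 290
green (array([ 567.3, -224.5]), array([22.2,  9.2]), 71.76) [ 0.5674 -0.2243  0.2136] 280
green (array([ 570.6, -225.7]), array([23.3,  9.2]), 71.54) [ 0.5704 -0.2253  0.2133] 285
green (array([ 573.8, -226.9]), array([22.7,  9.3]), 71.93) [ 0.5736 -0.2265  0.2135] 283
cur [ 0.5666 -0.1789  0.3412] yaw -18.88 tilt [ 0.0001 -0.0001] t 43.7
turn az -0.15 x 1 rows
(0.57, -0.2255, 0.34) row [-0.72  0.29  0.02] x 1
(0.57, -0.2255, 0.188) row [0.   0.   0.63] x 4
```

Request:
{"fn": "jog_arm", "kwargs": {
  "commands": [-0.37,0.15,0,0,0,-0.15,28,-0.36,0.15,0,0,0,0,28,0,0,0.6,0,0,0,28,0,0,0.6,0,0,0,28,0,0,0.6,0,0,0,28,0,0,0.5,0,0,0,28,0,0,0.24,0,0,0,28,0,0,0,0,0,0,28,0,0,0,0,0,0,5,0,0,0,0,0,0,5,0,0,0,0,0,0,5,0,0,0,0,0,0,5,0,0,0,0,0,0,5]
}}

```text
t: 45.3
tool_pos: [0.5705, -0.2269, 0.1906]
tool_rot: [2.54, 1.844, 0.002]
contact_force: [-0.1, -0.9, 5.7]
opening: 0.0087
grip_force: 79.8
```

Request:
{"fn": "jog_arm", "kwargs": {
  "commands": [0,0,-0.15,0,0,0,5,0,0,-0.15,0,0,0,5,0,0,-0.13,0,0,0,5,0,0,0,0,0,0,5]
}}

```text
t: 45.8
tool_pos: [0.5701, -0.2266, 0.2155]
tool_rot: [2.541, 1.845, 0.001]
contact_force: [-0.1, 0.8, -2.3]
opening: 0.0083
grip_force: 79.0
```

```bash
python3 -c "
from tabs import *
obs()
plan([(.487,-.22,.2145)],lim=.3)
"
```

```text
t 45.8 pos [ 0.5701 -0.2266  0.2155] rot [2.541e+00 1.845e+00 1.000e-03] F [-0.1  0.8 -2.3] op 0.0083 g 78.96777391433716
cur [ 0.5701 -0.2266  0.2155] yaw -18.05 tilt [ 0.0014 -0.0007] t 45.8
(0.487, -0.22, 0.2145) row [-0.06 -0.27  0.  ] x 5
```

Request:
{"fn": "jog_arm", "kwargs": {
  "commands": [-0.06,-0.2,0,0,0,0,5,-0.06,-0.27,0,0,0,0,5,-0.06,-0.3,0,0,0,0,5,-0.06,-0.3,0,0,0,0,5,-0.06,-0.27,0,0,0,0,5,0,0,0,0,0,0,5,0,0,-0.2,0,0,0,5,0,0,-0.4,0,0,0,5,0,0,-0.5,0,0,0,5,0,0,-0.5,0,0,0,5,0,0,-0.4,0,0,0,5,0,0,-0.2,0,0,0,5,0,0,0,0,0,0,5]
}}

```text
t: 47.42
tool_pos: [0.4882, -0.2188, 0.3477]
tool_rot: [2.541, 1.845, 0.001]
contact_force: [0.1, -0.2, -1.6]
opening: 0.0081
grip_force: 79.1
```

```bash
python3 place.py -42 -42
```

```text
t 47.42 pos [ 0.4882 -0.2188  0.3477] rot [2.541e+00 1.845e+00 1.000e-03] F [ 0.1 -0.2 -1.6] op 0.0081 g 79.07571315765381
cur [ 0.4882 -0.2188  0.3477] yaw -18.04 tilt [ 0.0017 -0.001 ] t 47.4
turn az -0.72 x 5 rows
(np.float64(0.5429), np.float64(0.1571), np.float64(0.34765715973023753)) row [0.52 0.1  0.  ] x 12
(np.float64(0.5429), np.float64(0.1571), 0.15) row [0.   0.   0.55] x 6
(np.float64(0.5429), np.float64(0.1571), 0.137) row [0.   0.   0.22] x 1
```

Request:
{"fn": "jog_arm", "kwargs": {
  "commands": [0,0,0,0,0,-0.72,5,0,0,0,0,0,-0.72,5,0,0,0,0,0,-0.72,5,0,0,0,0,0,-0.72,5,0,0,0,0,0,-0.72,5,0.3,0.06,0,0,0,0,5,0.54,0.1,0,0,0,0,5,0.54,0.1,0,0,0,0,5,0.54,0.1,0,0,0,0,5,0.54,0.1,0,0,0,0,5,0.54,0.1,0,0,0,0,5,0.54,0.1,0,0,0,0,5,0.54,0.1,0,0,0,0,5,0.54,0.1,0,0,0,0,5,0.54,0.1,0,0,0,0,5,0.54,0.1,0,0,0,0,5,0.4,0.08,0,0,0,0,5,0.2,0.04,0,0,0,0,5,0,0,0,0,0,0,5]
}}

```text
t: 49.8
tool_pos: [0.5409, 0.163, 0.3459]
tool_rot: [-2.169, -2.272, 0.002]
contact_force: [-0.4, -0.2, -1.7]
opening: 0.0084
grip_force: 79.0
```

```bash
python3 place.py -42 -42
```

```text
t 49.8 pos [0.5409 0.163  0.3459] rot [-2.169e+00 -2.272e+00  2.000e-03] F [-0.4 -0.2 -1.7] op 0.0084 g 78.99081587791443
cur [0.5409 0.163  0.3459] yaw 2.64 tilt [-0.0011 -0.0004] t 49.8
turn az 0.01 x 1 rows
(np.float64(0.5429), np.float64(0.1571), np.float64(0.34591663003591855)) row [-0.1   0.03  0.  ] x 1
(np.float64(0.5429), np.float64(0.1571), 0.15) row [0.   0.   0.54] x 6
(np.float64(0.5429), np.float64(0.1571), 0.137) row [0.   0.   0.22] x 1
```

Request:
{"fn": "jog_arm", "kwargs": {
  "commands": [-0.1,0.03,0.2,0,0,0,5,0,0,0.5,0,0,0,5,0,0,0.5,0,0,0,5,0,0,0.5,0,0,0,5,0,0,0.5,0,0,0,5,0,0,0.4,0,0,0,5,0,0,0.3,0,0,0,5,0,0,0.2,0,0,0,5,0,0,0.15,0,0,0,5,0,0,0.1,0,0,0,5,0,0,0.04,0,0,0,5,0,0,0.03,0,0,0,5,0,0,0.03,0,0,0,5,0,0,0,0,0,0,5]
}}

```text
t: 51.55
tool_pos: [0.5436, 0.1563, 0.1397]
tool_rot: [2.171, 2.271, 0.001]
contact_force: [-0.5, 0.3, -1.5]
opening: 0.0086
grip_force: 78.9
```

Request:
{"fn": "jog_arm", "kwargs": {
  "commands": [0,0,0.03,0,0,0,5,0,0,0.02,0,0,0,5,0,0,0,0,0,0,5]
}}

```text
t: 51.92
tool_pos: [0.5444, 0.1564, 0.1398]
tool_rot: [2.17, 2.27, 0.002]
contact_force: [-4.9, -0.9, 9.8]
opening: 0.0087
grip_force: 80.8
```

Request:
{"fn": "jog_arm", "kwargs": {
  "commands": [0,0,0,0,0,0,14,0,0,0,0,0,0,20,0,0,0,0,0,0,30,0,0,0,0,0,0,30,0,0,-0.3,0,0,0,30,0,0,-0.6,0,0,0,30,0,0,-0.6,0,0,0,30,0,0,-0.7,0,0,0,30,0,0,-0.7,0,0,0,30,0,0,-0.5,0,0,0,30,0,0,0,0,0,0,30,0,0,0,0,0,0,30]
}}

```text
t: 53.42
tool_pos: [0.5431, 0.1562, 0.3399]
tool_rot: [-2.17, -2.271, 0.001]
contact_force: [0.2, -0.4, -0.6]
opening: 0.0304
grip_force: 0.0
```

```bash
cat > lid.py <<'E'
from tabs import *
def lid(c):
    d=cap(c,'l_%s.png'%c); W=cloud(d); img=d['image'].astype(int); x,y,z=W[...,0],W[...,1],W[...,2]
    r,g,b=img[...,0],img[...,1],img[...,2]
    m=(z>0.005)&(z<.02)&(b>1.4*r)&(x>.25)&(x<.55)&(y>-.45)&(y<.05)
    if m.sum()>50: print(c,'lid',rect(W[m]),m.sum())
    m=(z>.042)&(z<.058)&(x>.27)&(x<.55)&(y>-.35)&(y<-.0)&(img.max(-1)<80)
    if m.sum()>5: print(c,'knob',rect(W[m]),W[m].mean(0).round(4),m.sum())
E
python3 - <<'E'
from lid import *
obs()
d=cap('wrist','z.png'); W=cloud(d); img=d['image'].astype(int); x,y,z=W[...,0],W[...,1],W[...,2]
r,g,b=img[...,0],img[...,1],img[...,2]
for mm in [(r>1.6*b)&(r>1.25*g),(b>1.4*r)&(b>1.2*g),(g>1.4*r)&(g>1.2*b)]:
    m=mm&(z>.14)&(z<.17)&(abs(x-.583)<.085)&(abs(y-.201)<.085);print(rect(W[m]) if m.sum()>5 else '',m.sum())
D=(np.hypot(x-.436,y-.241)<.04)&(z>.212)&(z<.228); print('dial',rect(W[D]) if D.sum()>5 else '',D.sum())
lid('scene');lid('side')
plan([(.392,-.197,.20)],90)
E
```

```text
t 53.42 pos [0.5431 0.1562 0.3399] rot [-2.170e+00 -2.271e+00  1.000e-03] F [ 0.2 -0.4 -0.6] op 0.0304 g 0.0
(array([628.2, 159.8]), array([10.4, 23.7]), 3.31) 418
(array([623.9, 247.1]), array([10.3, 23.1]), 1.54) 481
(array([545. , 157.3]), array([ 8.5, 22.4]), 2.62) 239
dial (array([436.6, 238.7]), array([52.8, 13.7]), 3.27) 1579
scene lid (array([ 366. , -186.8]), array([188.4, 195.2]), 88.84) 3389
scene knob (array([ 365.4, -186.3]), array([23.5, 23.2]), 42.34) [ 0.3675 -0.1874  0.0491] 58
side lid (array([ 365.8, -185.9]), array([192.6, 187.9]), 87.75) 1765
side knob (array([ 364. , -182.7]), array([27.8, 21. ]), 35.81) [ 0.3665 -0.1816  0.0476] 34
cur [0.5428 0.1562 0.3385] yaw 2.58 tilt [-0.0031 -0.0004] t 53.6
turn az -0.90 x 17 rows
(0.392, -0.197, 0.2) row [ 0.31 -0.74  0.29] x 8
```

```bash
python3 - <<'E'
from lid import *
plan([(.366,-.186,.339),(.366,-.186,.24)],-1.7,lim=.7)
E
```

```text
cur [0.5428 0.1562 0.3385] yaw 2.58 tilt [-0.0031 -0.0004] t 53.6
turn az 0.75 x 1 rows
(0.366, -0.186, 0.339) row [-0.64 -0.31  0.  ] x 9
(0.366, -0.186, 0.24) row [0.   0.   0.55] x 3
```

Request:
{"fn": "jog_arm", "kwargs": {
  "commands": [0,0,0,0,0,0.75,50,-0.64,-0.31,0,0,0,0,50,-0.64,-0.31,0,0,0,0,50,-0.64,-0.31,0,0,0,0,50,-0.64,-0.31,0,0,0,0,50,-0.64,-0.31,0,0,0,0,50,-0.64,-0.31,0,0,0,0,50,-0.64,-0.31,0,0,0,0,50,-0.64,-0.31,0,0,0,0,50,-0.64,-0.31,0,0,0,0,50,0,0,0.55,0,0,0,50,0,0,0.55,0,0,0,50,0,0,0.55,0,0,0,50,0,0,0,0,0,0,50,0,0,0,0,0,0,50]
}}

```text
t: 55.45
tool_pos: [0.366, -0.1843, 0.2424]
tool_rot: [2.254, 2.187, 0.0]
contact_force: [0.4, -0.2, 0.7]
opening: 0.05
grip_force: 0.0
```

```bash
python3 - <<'E'
from lid import *
obs();lid('wrist');lid('scene')
plan([(.366,-.186,.24),(.366,-.186,.022)],-1.7,lim=.7)
E
```

```text
t 55.45 pos [ 0.366  -0.1843  0.2424] rot [2.254 2.187 0.   ] F [ 0.4 -0.2  0.7] op 0.05 g 0.0
wrist lid (array([ 365.9, -187.6]), array([189.2, 190. ]), 88.83) 29461
wrist knob (array([ 365.7, -187.3]), array([22.4, 22.8]), 42.21) [ 0.3656 -0.1868  0.0491] 451
scene lid (array([ 365.5, -186.4]), array([189.5, 194.6]), 88.92) 3390
scene knob (array([ 366.4, -187.5]), array([21.3, 25.9]), 36.46) [ 0.367  -0.1879  0.0491] 57
cur [ 0.3665 -0.1846  0.2434] yaw -1.71 tilt [ 0.0022 -0.0017] t 55.5
turn az -0.00 x 1 rows
(0.366, -0.186, 0.24) row [-0.02 -0.01  0.06] x 1
(0.366, -0.186, 0.022) row [0.   0.   0.61] x 6
```

View pics/l_wrist.png

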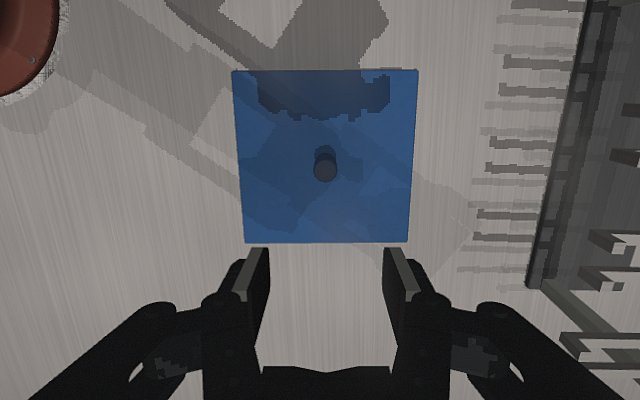

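Request:
{"fn": "jog_arm", "kwargs": {
  "commands": [-0.04,0,0.6,0,0,-0.08,50,0,0,0.6,0,0,0,50,0,0,0.6,0,0,0,50,0,0,0.6,0,0,0,50,0,0,0.6,0,0,0,50,0,0,0.4,0,0,0,50,0,0,0.2,0,0,0,50,0,0,0,0,0,0,50,0,0,0,0,0,0,15,0,0,0,0,0,0,15,0,0,0,0,0,0,15,0,0,0,0,0,0,15,0,0,0,0,0,0,15],
  "newtons": 80
}}

```text
t: 57.18
tool_pos: [0.3667, -0.1874, 0.0274]
tool_rot: [2.244, 2.195, 0.0]
contact_force: [-2.3, 0.8, 5.8]
opening: 0.0214
grip_force: 78.4
```

Request:
{"fn": "jog_arm", "kwargs": {
  "commands": [0,0,-0.1,0,0,0,15,0,0,-0.2,0,0,0,15,0,0,-0.4,0,0,0,15,0,0,-0.6,0,0,0,15,0,0,-0.6,0,0,0,15,0,0,-0.6,0,0,0,15,0,0,-0.6,0,0,0,15,0,0,-0.6,0,0,0,15,0,0,-0.4,0,0,0,15,0,0,-0.3,0,0,0,15,0,0,-0.2,0,0,0,15,0,0,0,0,0,0,15]
}}

```text
t: 58.68
tool_pos: [0.3658, -0.1867, 0.302]
tool_rot: [2.245, 2.196, 0.0]
contact_force: [-0.4, -0.4, -4.3]
opening: 0.0214
grip_force: 78.8
```

```bash
cat > hl.py <<'E'
from lid import *
def held(c):
    d=cap(c,'h_%s.png'%c); W=cloud(d); img=d['image'].astype(int); x,y,z=W[...,0],W[...,1],W[...,2]
    r,g,b=img[...,0],img[...,1],img[...,2]; o=ctrl.get_obs()['tool_pos']; zz=o[2]-.0155
    m=(abs(z-zz)<.02)&(b>1.4*r)&(np.hypot(x-o[0],y-o[1])<.2)
    if m.sum()>50:
        P=W[m]; A=np.c_[P[:,:2]-P[:,:2].mean(0),np.ones(len(P))]; k=np.linalg.lstsq(A,P[:,2],rcond=None)[0]
        print(c,'lid',rect(P),m.sum(),'plane',k.round(4))
E
python3 - <<'E'
from hl import *
obs();held('wrist');held('scene');held('side')
plan([(.583,.201,.33)],2.6,lim=.55)
E
```

```text
t 58.67 pos [ 0.3658 -0.1867  0.302 ] rot [2.245 2.196 0.   ] F [-0.4 -0.4 -4.3] op 0.0214 g 78.76728255054331
wrist lid (array([ 366.6, -186.8]), array([189.6, 190.4]), 88.59) 104670 plane [-2.000e-04 -5.000e-04  2.861e-01]
scene lid (array([ 366.6, -186.1]), array([188.7, 191.3]), 88.57) 4295 plane [-0.      0.0018  0.2859]
side lid (array([ 365.8, -183.8]), array([193.5, 188.7]), 88.24) 1762 plane [0.0054 0.0063 0.2845]
cur [ 0.3653 -0.1863  0.3002] yaw -1.26 tilt [-0.0017  0.0013] t 58.8
turn az -0.67 x 1 rows
(0.583, 0.201, 0.33) row [ 0.52  0.33 -0.04] x 12
```

Request:
{"fn": "jog_arm", "kwargs": {
  "commands": [0,0,-0.2,0,0,-0.68,15,0.2,0.13,-0.3,0,0,0,15,0.4,0.25,0,0,0,0,15,0.52,0.33,0,0,0,0,15,0.52,0.33,0,0,0,0,15,0.52,0.33,0,0,0,0,15,0.52,0.33,0,0,0,0,15,0.52,0.33,0,0,0,0,15,0.52,0.33,0,0,0,0,15,0.52,0.33,0,0,0,0,15,0.52,0.33,0,0,0,0,15,0.52,0.33,0,0,0,0,15,0.52,0.33,0,0,0,0,15,0.3,0.2,0,0,0,0,15,0.15,0.1,0,0,0,0,15,0,0,0,0,0,0,15,0,0,0,0,0,0,15]
}}

```text
t: 60.95
tool_pos: [0.5867, 0.1986, 0.3316]
tool_rot: [2.171, 2.271, -0.001]
contact_force: [0.0, -0.1, -2.8]
opening: 0.0215
grip_force: 78.8
```

```bash
python3 - <<'E'
from hl import *
C={'scene':np.array([1.138,-.334,1.221]),'side':np.array([.74,1.059,.969])}
for c in C:
    f=np.load('/tmp/%s0.npz'%c); W=f['W']; Q=C[c]+(W-C[c])*((C[c][2]-.175)/(C[c][2]-W[...,2]))[...,None]
    m=(W[...,2]<.166)&(abs(Q[...,0]-.583)<.095)&(abs(Q[...,1]-.202)<.095)
    n,l,s,_=cv2.connectedComponentsWithStats(m.astype(np.uint8)); k=1+np.argmax(s[1:,4]); print(c,'hole',rect(Q[l==k]),s[k,4])
    m=(abs(W[...,2]-.175)<.006)&(W[...,0]>.35)&(W[...,0]<.75)&(W[...,1]>0)&(W[...,1]<.4)
    print('all top',rect(W[m]))
obs();held('wrist');held('scene');held('side')
E
```

```text
scene hole (array([584.8, 201.9]), array([160.5, 160.9]), 2.78) 2746
all top (array([538.6, 200.9]), array([292.6, 204.5]), 2.67)
side hole (array([583.7, 206.7]), array([161.7, 157.7]), 2.61) 2932
all top (array([537.9, 199.6]), array([290.7, 209.5]), 2.87)
t 60.95 pos [0.5867 0.1986 0.3316] rot [ 2.171e+00  2.271e+00 -1.000e-03] F [ 0.  -0.1 -2.8] op 0.0215 g 78.82325695623877
wrist lid (array([587.2, 198.5]), array([189.8, 189.6]), 2.49) 104635 plane [-0.0009 -0.0004  0.3156]
scene lid (array([586.6, 198.5]), array([193.4, 190.6]), 2.8) 3636 plane [-0.0007  0.0005  0.3165]
side lid (array([587. , 201.6]), array([190. , 193.1]), 2.69) 3883 plane [-0.0006  0.0004  0.3153]
```

Request:
{"fn": "jog_arm", "kwargs": {
  "commands": [0.06,-0.04,0.2,0,0,-0.02,15,0,0,0.4,0,0,0,15,0,0,0.5,0,0,0,15,0,0,0.4,0,0,0,15,0,0,0.3,0,0,0,15,0,0,0.2,0,0,0,15,0,0,0.06,0,0,0,15,0,0,0,0,0,0,15]
}}

```text
t: 62.1
tool_pos: [0.5847, 0.2026, 0.2085]
tool_rot: [2.167, 2.274, 0.001]
contact_force: [0.4, -0.4, -2.2]
opening: 0.0211
grip_force: 78.8
```

```bash
python3 - <<'E'
from hl import *
from scipy.ndimage import label
obs()
for c in ['scene','side']:
    held(c)
    d=cap(c); W=cloud(d); x,y,z=W[...,0],W[...,1],W[...,2]; img=d['image'].astype(int)
    m=(abs(z-.175)<.005)&(x>.38)&(x<.75)&(y>.05)&(y<.35)&(img.min(-1)>70)&(img[...,2]<1.3*img[...,0]); print(c,'top visible',rect(W[m]))
E
```

```text
t 62.1 pos [0.5847 0.2026 0.2085] rot [2.167e+00 2.274e+00 1.000e-03] F [ 0.4 -0.4 -2.2] op 0.0211 g 78.82616472401423
scene lid (array([550.8, 201.7]), array([261. , 190.5]), 2.77) 3247 plane [1.900e-03 1.000e-04 1.932e-01]
scene top visible (array([539.4, 199.4]), array([292.1, 201.4]), 2.58)
side lid (array([553.7, 202.9]), array([251.7, 193.7]), 2.64) 3673 plane [0.0042 0.0022 0.1926]
side top visible (array([537.7, 202.2]), array([290.8, 203.2]), 2.73)
```

Request:
{"fn": "jog_arm", "kwargs": {
  "commands": [0,-0.015,0.05,0,0,0,15,0,0,0.05,0,0,0,15,0,0,0.04,0,0,0,15,0,0,0,0,0,0,15]
}}

```text
t: 62.8
tool_pos: [0.5833, 0.2025, 0.199]
tool_rot: [-2.167, -2.274, 0.001]
contact_force: [-0.5, 0.0, -3.6]
opening: 0.0212
grip_force: 78.8
```

Already inside the opening (underside ≈ 171.6 mm) with no contact.

Request:
{"fn": "jog_arm", "kwargs": {
  "commands": [0,0,0.03,0,0,0,15,0,0,0.03,0,0,0,15,0,0,0,0,0,0,15]
}}

```text
t: 63.18
tool_pos: [0.5836, 0.2025, 0.1964]
tool_rot: [2.167, 2.274, 0.0]
contact_force: [-0.9, -0.5, 0.0]
opening: 0.0213
grip_force: 79.1
```

Request:
{"fn": "jog_arm", "kwargs": {
  "commands": [0,0,0.02,0,0,0,26,0,0,0,0,0,0,34,0,0,0,0,0,0,50,0,0,0,0,0,0,50,0,0,-0.3,0,0,0,50,0,0,-0.5,0,0,0,50,0,0,-0.5,0,0,0,50,0,0,-0.5,0,0,0,50,0,0,0,0,0,0,20,0,0,0,0,0,0,5,0,0,0,0,0,0,5]
}}

```text
t: 64.55
tool_pos: [0.5828, 0.2023, 0.3007]
tool_rot: [-2.166, -2.273, 0.004]
contact_force: [-0.2, 0.4, -0.0]
opening: 0.0051
grip_force: 0.0
```

```bash
python3 - <<'E'
from hl import *
obs()
for c in ['scene','side']:
    d=cap(c,'f_%s.png'%c); W=cloud(d); x,y,z=W[...,0],W[...,1],W[...,2]; img=d['image'].astype(int)
    r,g,b=img[...,0],img[...,1],img[...,2]
    m=(z>.165)&(z<.2)&(b>1.4*r)&(np.hypot(x-.583,y-.202)<.15)&(abs(x-.583)<.104); P=W[m]; A=np.c_[P[:,:2]-P[:,:2].mean(0),np.ones(len(P))]; print(c,'lid',rect(P),np.linalg.lstsq(A,P[:,2],rcond=None)[0].round(4))
    m=(g>1.5*r)&(g>1.3*b)&(x<.48)&(x>.4)&(y>.1)&(y<.17)&(z>.18);print('btn',W[m].mean(0).round(4),np.percentile(W[m][:,2],90),rect(W[m]))
plan([(.442,.136,.286),(.442,.136,.215)],None)
E
```

```text
t 64.55 pos [0.5828 0.2023 0.3007] rot [-2.166 -2.273  0.004] F [-0.2  0.4 -0. ] op 0.0051 g 0.0
scene lid (array([584.3, 203. ]), array([190.8, 189.4]), 2.65) [-1.000e-04 -1.200e-03  1.813e-01]
btn [0.4441 0.1323 0.1947] 0.1995654954417664 (array([444.2, 133.9]), array([30.3, 26.2]), 66.83)
side lid (array([583.8, 201.2]), array([186.6, 197.5]), 2.75) [0.0005 0.0004 0.1798]
btn [0.443  0.1411 0.1924] 0.19679805684013993 (array([442.9, 138.8]), array([25.2, 26.7]), 88.67)
cur [0.583  0.2024 0.301 ] yaw 2.75 tilt [-0.0026 -0.0006] t 64.7
(0.442, 0.136, 0.286) row [-0.33 -0.8   0.08] x 3
(0.442, 0.136, 0.215) row [0.   0.   0.59] x 2
```

Request:
{"fn": "jog_arm", "kwargs": {
  "commands": [-0.33,-0.8,0,0,0,0,2,-0.33,-0.8,0,0,0,0,2,-0.33,-0.75,0,0,0,0,2,0,0,0.5,0,0,0,2,0,0,0.5,0,0,0,2,0,0,0.4,0,0,0,2,0,0,0,0,0,0,2]
}}

```text
t: 65.53
tool_pos: [0.4438, 0.1361, 0.2158]
tool_rot: [-2.165, -2.272, 0.007]
contact_force: [0.3, 1.0, 0.2]
opening: 0.0021
grip_force: 0.0
```

Request:
{"fn": "jog_arm", "kwargs": {
  "commands": [0,0,0.15,0,0,0,2,0,0,0.1,0,0,0,2,0,0,0.05,0,0,0,2,0,0,0.05,0,0,0,2,0,0,0.03,0,0,0,2,0,0,0,0,0,0,2]
}}

```text
t: 66.28
tool_pos: [0.4457, 0.1364, 0.1963]
tool_rot: [2.167, 2.274, 0.0]
contact_force: [-0.2, -0.3, 1.9]
opening: 0.0019
grip_force: 0.9
```

Request:
{"fn": "jog_arm", "kwargs": {
  "commands": [0,-0.04,0.04,0,0,0,2,0,0,0.04,0,0,0,2,0,0,0.04,0,0,0,2,0,0,0,0,0,0,2]
}}

```text
t: 66.78
tool_pos: [0.444, 0.1363, 0.191]
tool_rot: [2.166, 2.273, 0.003]
contact_force: [-1.3, -0.7, 9.9]
opening: 0.0021
grip_force: 5.3
```

Request:
{"fn": "jog_arm", "kwargs": {
  "commands": [0,0,0.04,0,0,0,2,0,0,0.02,0,0,0,2,0,0,0,0,0,0,2]
}}

```text
t: 67.15
tool_pos: [0.4442, 0.1364, 0.1907]
tool_rot: [2.166, 2.273, 0.003]
contact_force: [-9.1, -2.6, 24.7]
opening: 0.002
grip_force: 12.2
```

Request:
{"fn": "jog_arm", "kwargs": {
  "commands": [0,0,-0.2,0,0,0,2,0,0,-0.5,0,0,0,2,0,0,-0.8,0,0,0,2,0,0,-0.8,0,0,0,2,0,0,0,0,0,0,2,0,0,0,0,0,0,2]
}}

```text
t: 67.9
tool_pos: [0.4425, 0.1362, 0.3216]
tool_rot: [-2.166, -2.273, 0.003]
contact_force: [0.3, 1.1, -0.1]
opening: 0.002
grip_force: 0.0
```

```bash
python3 - <<'E'
from hl import *
obs()
d=cap('side','g.png'); W=cloud(d); x,y,z=W[...,0],W[...,1],W[...,2]; img=d['image'].astype(int); r,g,b=img[...,0],img[...,1],img[...,2]
m=(z>.165)&(z<.2)&(b>1.4*r)&(abs(x-.583)<.104)&(abs(y-.202)<.12); print('lid',rect(W[m]),W[m][:,2].mean())
D=(np.hypot(x-.436,y-.240)<.04)&(z>.212)&(z<.228); print('dial',rect(W[D]))
job.finish_job()
E
```

```text
t 67.9 pos [0.4425 0.1362 0.3216] rot [-2.166 -2.273  0.003] F [ 0.3  1.1 -0.1] op 0.002 g 0.0
lid (array([584.2, 202.9]), array([186.3, 195.1]), 2.35) 0.17992012949029504
dial (array([435.6, 241.9]), array([53.8, 19.6]), 2.01)
the job is handed in; nothing more can be done
```

I handed the job in at 67.9 s with the dial at zero, the three canisters that were there (orange, blue, green) standing one to a compartment, the lid fully home and the start button pressed to its stop. Two early lifts slipped; both canisters stayed on their hooks and were regripped. The judge's verdict was not returned.

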